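# Snap the proud end cap home with the seating tool

## Task

One of the two black end caps on the bolted-down grey valve block still stands proud of its bore. Take the seating tool out of its dark stand, press that cap straight down with the tool's nose until it snaps home with its flange flat on the block, never pushing harder than 30 N and without touching either cap with the gripper or disturbing the cap that is already home, then put the tool back upright in its stand and let go. Leave the other things on the bench where they are.

Things in the scene. Friction and masses are not known exactly. Their poses are not given: they have to be found in the camera images.
- block: Grey valve block 130 x 68 x 45 mm (x, y, z), bolted down; an 8 mm high foot at each end makes it 180 mm long. Origin: centre of its underside; z up, x along its length. Two 42 mm bores open at its top, at x = -31 and +31 mm, y = 0; which holds the proud cap varies. Four spring balls in each bore hold a cap down once it has snapped past them.
- cap_top (a point): Centre of the flat top of the black cap that stands proud: flange 48 mm across, 5 mm thick; z is its axis. At the start the top is about 17 mm above the block's top; home, 5 mm, and then rigid. Pushed down, it resists up to a peak of about 10 to 20 N some 5 mm down, then goes the rest of the way by itself with a snap (the force drops to nothing). Let go earlier, it stays proud.
- cap_home_top (a point): Centre of the top of the other, equal cap, which is already home in the other bore (its top 5 mm above the block's top). Leave it alone.
- tool_grip (a point): Seating tool, 0.3 to 0.45 kg: point on its axis, mid-height of the round grey handle to grasp (28 mm across, from 35 mm below to 38 mm above it). Collar 54 mm across, underside 40 mm below. Under it a shank and a rigid flat steel nose 32 mm across; its face lies 62 to 92 mm below this point: screw-adjusted, different each time, not measured, so feel the contact. z points up the axis.
- stand: Dark steel stand of the tool, fixed: 84 x 84 mm, 62 mm high, foot 100 mm square. Origin: centre of its underside, z up. The tool hangs nose down in its upright 41 mm hole, collar on the stand's top, grasp point 102 mm above the origin. Between it and the block: cartons up to 0.24 m high, and a tall crimper; carry it across about 0.48 m from the base axis, nose above 0.27 m.
Mind the look-alikes: they are no part of the job. Leave any yellow look-alike of the part that bears cap_top alone.

How it is judged:
By the outcome, as a careful person would: the job done as asked, in the order asked, and still so for the second after the job is handed in, with the robot touching nothing.
It also fails if it takes over 64 s, if anything falls off the work surface, if the arm or the gripper's body presses on something with over 40 N, if the wrist force passes 120 N, or if a joint passes its speed limit or range.

## Robot

A 6-joint arm with a two-finger parallel gripper is mounted at the origin on a cart in front of the work surface, level with it; the furniture and walls round the work are solid. World frame = base frame: x ahead of the robot, y to its left, z up, the work surface at z = 0. Lengths are in mm, angles in degrees, forces in N, time in s.
With the tool pointing down it reaches from about 375 to 900 mm from the base axis. Payload 3.1 kg.
Tool frame: the origin (TCP) lies at the very end of the fingers, on their centre line; the grasp point (between the pads) lies 19 mm behind it; z points along the fingers, x is the direction in which the jaws open and shut, and the axes are right-handed (so a half turn about z gives the same grasp; the last joint's range is limited). The gripper opens to 87 mm and grips with 3 to 60 N. Pads are 19 mm wide; open, the fingers measure 117 mm over their backs; the gripper's body (75 mm by 190 mm) begins 51 mm behind the grasp point.
Start: joints at [64.601, 30.224, 82.088, -0, 67.689, -10.227], TCP at [163.532, 603.203, 222.548] pointing down, gripper open.
Joint ranges: [-176.69, 176.69], [-43.24, 126.21], [12.49, 139.97], [-82, 262], [0, 151.66], [-163.58, 163.58]. Speed limits (degrees/s): [159.86, 159.86, 180, 180, 180, 180].

## Interface

Orientations are given as [roll, pitch, yaw] about the fixed x, y, z axes, in that order (R = Rz(yaw) Ry(pitch) Rx(roll)).
In Python, from plant import manip gives the robot as it stands. The module is installed in compiled form; this text tells all that it offers.
- The arm moves only by the shell command python3 -m crank 'ROWS'. ROWS is JSON, a list of rows, each a list of 3 entries, a list of its own where there are three numbers: the gripper's target within -1 to 1 (shut at 1, half-way at 0, fully open at -1), then the shift along the tool's x, y, z as a fraction of full scale, then the turn, a rotation vector about the tool's x, y, z as a fraction of full scale. In form: [[claw, [x, y, z], [rx, ry, rz]], ...]. A call has 1 to 8 rows; each row shifts and turns the pose as measured when the row begins, along the tool's axes as they then stand; what a row does not reach is not made up. Full scale, the value 1, is 400 mm for a shift and 6 degrees for a turn. A row lasts 1/8 s, in which the tool goes at most 62.5 mm and 10.7 degrees, less where a joint would pass 70% of its speed; a pose out of reach is approached as far as the arm can. A call with a number of a shift or a turn outside -1 to 1 is refused whole. A call with a gripper value outside its range is refused whole. The fingers move at their own pace and stop on an object; the grip force is fixed at half the most. Time passes only in rows, so rows that do not move let the fingers close. It gives the time, the measured TCP pose, the force and the opening at its end, in the units of the state.
- manip.state(): the state, without advancing time (a new reading comes with each control period).
- manip.capture(name): name is "scene" or "top" or "wrist"; returns a dict with "color" (384x512x3 uint8, red, green, blue), "depth" (384x512 float32, mm along the optical axis (not along the pixel's ray), 0 where there is no reading), "camera_matrix" (3x3 intrinsics, pixels), "extrinsics" (4x4, takes a point from world to camera coordinates). Camera axes: x right, y down, z forward; pixel columns grow to the right and rows downward; lengths in mm; the calibration is good to about 2 mm. A picture is of the moment at which its call begins.
- manip.hand_in(): hands the job in, once; it reports no verdict.
The state is a dict: "time": time; "joint_positions": joint angles; "joint_vel": joint speeds; "joint_efforts": joint torques, N m; "position": TCP position; "orientation": TCP orientation; "force": force on the tool from outside, world axes, zero at the start; "torque": the same for the moment, N m; "opening": finger opening in mm.
Only numpy, scipy, OpenCV 4.12 (cv2) and the standard library are available. Lean on these libraries where they do the work, as an engineer would, in place of code of your own. Each camera call takes 0.05 s, during which the arm holds its last target.

## Working session

There is one attempt and no reset: what is moved stays moved. The work goes in short steps, Python scripts to look and compute and a shell command to move; the robot and the scene stay as the last step left them, time stands still between calls to the robot, and variables do not carry over. Pictures are saved under pics/ and viewed, and the job is handed in when it is done.

```bash
mkdir -p pics; cat > h.py <<'E'
from plant import manip
import cv2,numpy as np
def cap(n,f=None):
    c=manip.capture(n)
    np.savez(f'{f or n}.npz',**{k:np.asarray(v) for k,v in c.items()})
    cv2.imwrite(f'pics/{f or n}.png',cv2.cvtColor(c['color'],cv2.COLOR_RGB2BGR))
    return c
def w(c,u,v,d=None):
    K=c['camera_matrix'];E=c['extrinsics'];z=c['depth'][int(v),int(u)] if d is None else d
    p=np.linalg.inv(K)@[u,v,1]*z
    return (np.linalg.inv(E)@[*p,1])[:3]
E
python3 - <<'E'
from h import *
for n in('scene','top','wrist'):
    c=cap(n,n+'0');print(n,c['camera_matrix'].round(1).tolist(),np.linalg.inv(c['extrinsics']).round(2).tolist())
print(manip.state())
E
```

```text
scene [[491.7, 0.0, 261.2], [0.0, 491.7, 187.1], [0.0, 0.0, 1.0]] [[-0.94, 0.24, -0.23, 793.68], [0.33, 0.67, -0.67, 622.01], [-0.01, -0.71, -0.71, 913.6], [0.0, 0.0, 0.0, 1.0]]
top [[473.0, 0.0, 263.7], [0.0, 473.0, 197.6], [0.0, 0.0, 1.0]] [[0.03, -1.0, 0.05, 471.33], [-1.0, -0.03, -0.01, -177.73], [0.01, -0.05, -1.0, 1289.57], [0.0, 0.0, 0.0, 1.0]]
wrist [[282.5, 0.0, 258.2], [0.0, 282.5, 190.2], [0.0, 0.0, 1.0]] [[0.26, 0.93, 0.26, 92.11], [0.97, -0.25, -0.07, 622.49], [-0.0, 0.27, -0.96, 385.11], [0.0, 0.0, 0.0, 1.0]]
{'time': 0.15, 'joint_positions': array([ 6.46006027e+01,  3.02661287e+01,  8.21400859e+01, -8.08295564e-04,
        6.76883210e+01, -1.02281256e+01]), 'joint_vel': array([-0.02322026, -0.07763573, -0.13644307, -0.03302318, -0.09873779,
        0.01241706]), 'joint_efforts': array([ 3.30007833e-04, -4.40429378e+01, -1.76841795e+01,  6.32904726e-02,
        5.52270084e-02, -1.05292938e-04]), 'position': array([163.30553336, 602.7068177 , 221.79975587]), 'orientation': array([-1.79983949e+02,  9.31660081e-02,  7.48290489e+01]), 'force': array([-0.00554881,  0.38858871, -0.62240517]), 'torque': array([ 0.01829179, -0.00484831, -0.0210941 ]), 'opening': 86.90021688038453}
```

View pics/scene0.png

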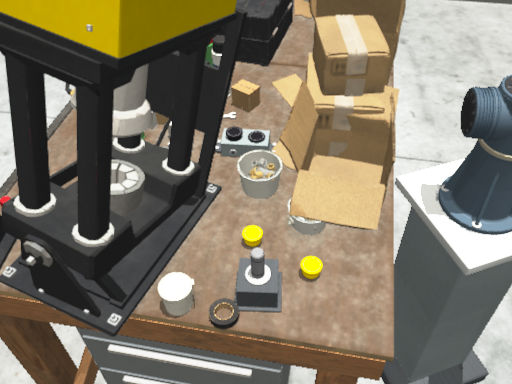

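View pics/top0.png

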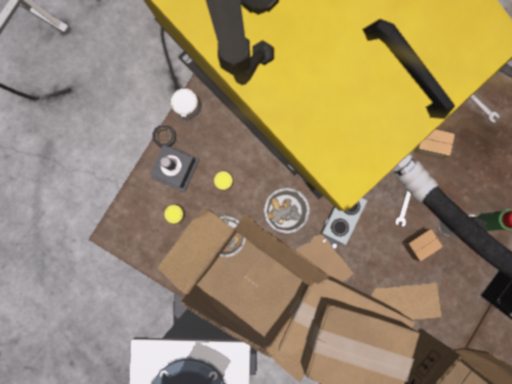

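View pics/wrist0.png

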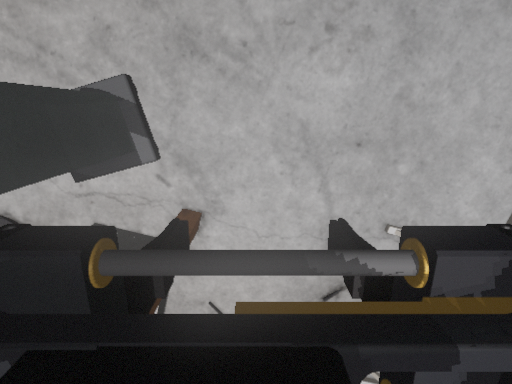

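Overview: the stand with the tool is at top px (172,167) and scene px (258,285). The block is at top px (343,222) and scene px (245,142), near the yellow press. Next I'll enlarge these areas.

```bash
cat > crop.py <<'E'
import cv2,sys
f,o,x0,y0,x1,y1,s=sys.argv[1:8]
i=cv2.imread(f'pics/{f}.png')[int(y0):int(y1),int(x0):int(x1)]
cv2.imwrite(f'pics/{o}.png',cv2.resize(i,None,fx=float(s),fy=float(s),interpolation=cv2.INTER_CUBIC))
E
python3 crop.py top0 topA 130 80 230 230 4
python3 crop.py top0 topB 300 180 400 270 6
python3 crop.py scene0 scB 200 110 300 170 7
python3 crop.py scene0 scA 220 230 310 330 6
```

```text
(no output)
```

View pics/topA.png

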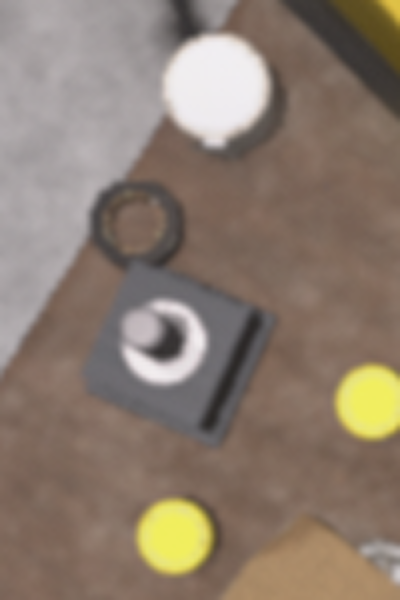

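View pics/topB.png

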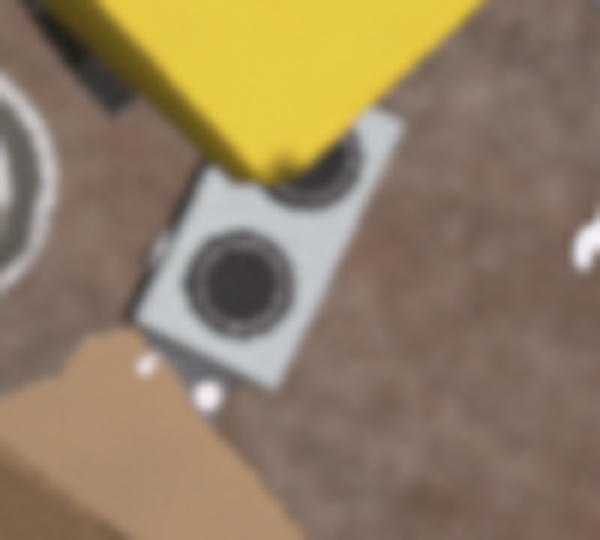

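View pics/scB.png

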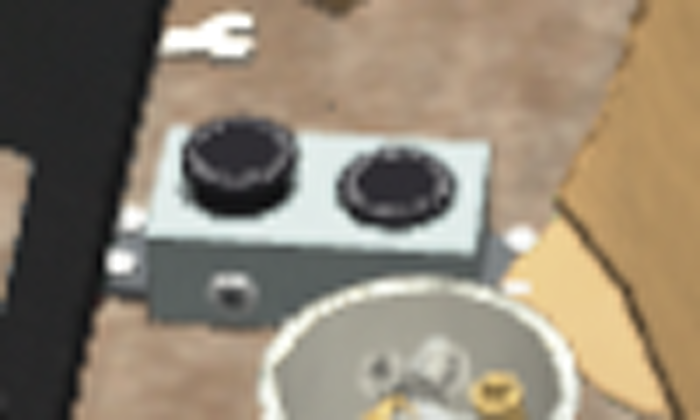

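View pics/scA.png

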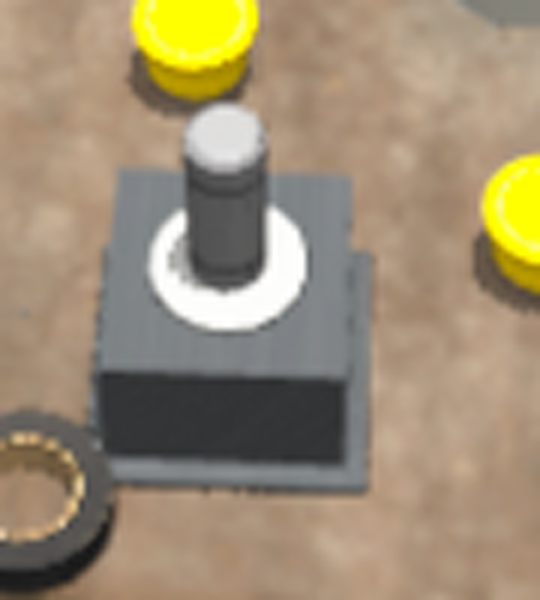

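The proud cap is the left one in the scene view, about px (234.5,131.5). It is the block end farther from the robot and lies partly under the press's overhang. The home cap is at about (256.5,136). The tool top is at (257.5,252.5) in scene.

```bash
python3 - <<'E'
import numpy as np
from h import w
s=np.load('scene0.npz');t=np.load('top0.npz')
def wp(c,u,v,z):
    K=c['camera_matrix'];Ei=np.linalg.inv(c['extrinsics']);d=Ei[:3,:3]@np.linalg.inv(K)@[u,v,1];o=Ei[:3,3]
    return o+d*(z-o[2])/d[2]
P=lambda n,c,u,v:print(n,w(c,u,v).round(1))
P('proud S',s,234.3,132);P('home S',s,256.5,136.5)
print('proudplane',wp(s,234.3,132,62).round(1),'homeplane',wp(s,256.5,136.5,50).round(1))
P('home T',t,340,227.2);print(wp(t,340,227.2,50).round(1))
# block top corners top cam: px= 300+x/6,180+y/6
for x,y in((278,388),(402,122),(135,318)): print('corner',wp(t,300+x/6,180+y/6,45).round(1))
for x,y in((165,130),(490,143),(478,250),(150,240)): print('cornerS',wp(s,200+x/7,110+y/7,45).round(1))
print('tool collar T',wp(t,130+163/4,80+342/4,66).round(1),'top',wp(t,130+142/4,80+326/4,140).round(1))
print('tool top S',wp(s,220+226/6,230+140/6,140).round(1))
P('tool top d',s,257.5,253);P('collar',s,248,275)
for x,y in((133,262),(277,320),(217,445),(85,382)): print('stand T',wp(t,130+x/4,80+y/4,50).round(1))
for x,y in((120,170),(350,178),(345,380),(97,370)): print('stand S',wp(s,220+x/6,230+y/6,62).round(1))
# press
for n,c,u,v in (('yel',t,345,205),('yel',t,300,180),('yel',t,440,130),('yel',t,300,100),('ycorner side',t,343,209),('S',s,100,40),('S',s,200,15),('S col',s,185,100),('S col',s,215,100),('S',s,205,70),('hose',t,415,180),('foot',t,315,195)): P(n,c,u,v)
for n,c,u,v in (('carton',t,320,260),('carton',t,345,258),('flap',t,335,265),('box',t,370,340),('boxtop',t,250,290),('flapL',t,190,260),('pot',t,287,210),('cup',t,230,235),('flap',t,330,250),('box',t,300,225)): P(n,c,u,v)
E
```

```text
proud S [793.7 622.  913.6]
home S [ 467.3 -381.7   52.2]
proudplane [ 522.3 -409.4   62. ] homeplane [ 466.5 -384.2   50. ]
home T [ 464.5 -388.6   52.5]
[ 464.5 -389.    50. ]
corner [ 419.2 -407.3   45. ]
corner [ 537.2 -459.9   45. ]
corner [ 448.1 -344.1   45. ]
cornerS [ 541.  -455.1   45. ]
cornerS [ 420.2 -402.6   45. ]
cornerS [ 447.1 -341.8   45. ]
cornerS [ 565.6 -390.9   45. ]
tool collar T [612.7  56.3  66. ] top [613.6  55.3 140. ]
tool top S [614.3  62.2 140. ]
tool top d [614.1  60.6 139. ]
collar [634.4  56.2  68.4]
stand T [666.9  81.1  50. ]
stand T [631.2 -14.9  50. ]
stand T [547.7  21.6  50. ]
stand T [586.8 109.5  50. ]
stand S [636.1   5.6  62. ]
stand S [560.1  36.4  62. ]
stand S [591.  113.8  62. ]
stand S [668.2  82.3  62. ]
yel [ 494.6 -278.2  731.8]
yel [ 590.2 -285.5    1.2]
yel [ 7.393e+02 -6.689e+02  1.000e-01]
yel [ 609.7 -219.5  765.7]
ycorner side [ 489.9 -276.3  730. ]
S [802.3 -30.7 583.1]
S [ 634.8 -161.1  531.5]
S col [ 669.2 -238.6  315.9]
S col [ 600.4 -261.9  284.1]
S [ 607.5 -302.5  337.4]
hose [ 533.2 -383.   664.4]
foot [ 521.6 -273.1  468.1]
carton [ 375.1 -342.8   15.2]
carton [ 381.  -412.9   -1.4]
flap [ 362.8 -383.4   15.1]
box [ 236.4 -411.3  306. ]
boxtop [ 289.4 -157.3    6.3]
flapL [376.7 -13.1 143.5]
pot [ 505.5 -248.3   62.9]
cup [ 439.5 -108.3  156.5]
flap [ 402.8 -368.3   21. ]
box [ 467.6 -281.6   78.5]
```

```bash
python3 - <<'E'
# height map from both cams, in robot frame
import numpy as np,cv2
H=np.full((400,500),-1.)  # x 0..1000 step 2.5?, y 300..-700
for f in('top0','scene0'):
    c=np.load(f+'.npz');K=c['camera_matrix'];Ei=np.linalg.inv(c['extrinsics']);d=c['depth']
    v,u=np.mgrid[:384,:512];p=np.stack([u,v,np.ones_like(u)],-1)@np.linalg.inv(K).T*d[...,None]
    q=p@Ei[:3,:3].T+Ei[:3,3];q=q[d>0]
    i=((1000-q[:,0])/2.5).astype(int);j=((400-q[:,1])/2.5).astype(int)
    m=(i>=0)&(i<400)&(j>=0)&(j<500)
    np.maximum.at(H,(i[m],j[m]),q[m,2])
np.save('H.npy',H)
I=cv2.applyColorMap(np.clip(H/400*255,0,255).astype(np.uint8),cv2.COLORMAP_JET);I[H<0]=0
for k in range(0,400,40): cv2.putText(I,str(1000-int(k*2.5)),(0,k+8),0,.35,(255,255,255));
for k in range(0,500,40): cv2.putText(I,str(400-int(k*2.5)),(k,398),0,.35,(255,255,255));
cv2.imwrite('pics/H.png',cv2.resize(I,None,fx=1.5,fy=1.5))
E
```

```text
(no output)
```

View pics/H.png

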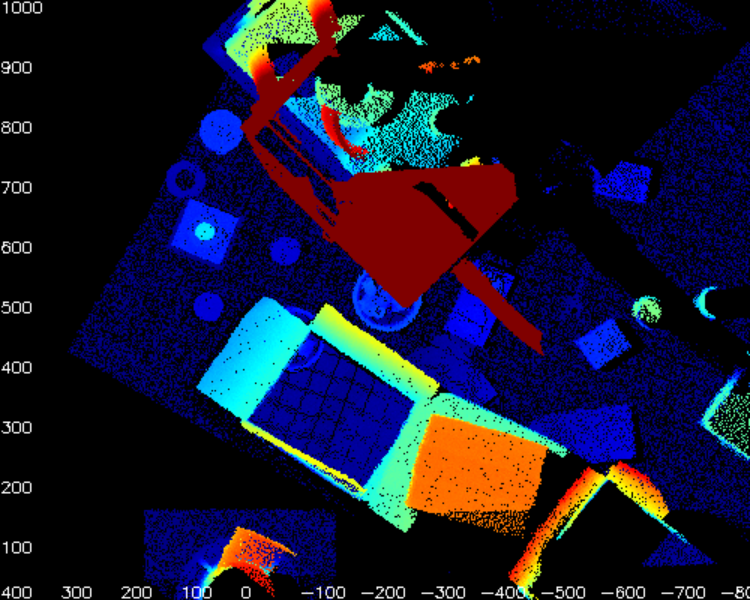

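```bash
python3 - <<'E'
import numpy as np,cv2
Q=[]
for f in('top0','scene0'):
    c=np.load(f+'.npz');K=c['camera_matrix'];Ei=np.linalg.inv(c['extrinsics']);d=c['depth']
    v,u=np.mgrid[:384,:512];p=np.stack([u,v,np.ones_like(u)],-1)@np.linalg.inv(K).T*d[...,None]
    q=p@Ei[:3,:3].T+Ei[:3,3];Q.append(q[d>0])
Q=np.vstack(Q);np.save('Q.npy',Q)
# crimper near block: by z slices, closest points to cap and to base radius
cap=np.array([522,-411])
for z0 in range(0,900,60):
    m=(Q[:,2]>z0)&(Q[:,2]<=z0+60)&(Q[:,0]>430)&(Q[:,1]<-60)&(Q[:,1]>-600)
    q=Q[m]
    if len(q)==0: continue
    dd=np.linalg.norm(q[:,:2]-cap,axis=1);i=dd.argmin();r=np.linalg.norm(q[:,:2],axis=1);j=r.argmin()
    print(z0,len(q),'nearcap',dd[i].round(),q[i].round(),'minR',r[j].round(),q[j].round())
# carton in the sector 5..-45deg
for a in range(10,-60,-5):
    an=np.degrees(np.arctan2(Q[:,1],Q[:,0]));r=np.hypot(Q[:,0],Q[:,1])
    o=[]
    for lo,hi in((300,360),(360,420),(420,480),(480,540),(540,600),(600,700)):
        m=(abs(an-a)<2.5)&(r>lo)&(r<=hi);zz=Q[m,2]; o.append((int(zz.max()) if m.any() else None, int(zz[zz>430].min()) if (zz>430).any() else None))
    print(a,o)
E
python3 crop.py scene0 scC 150 0 350 170 4
```

```text
0 17160 nearcap 6.0 [ 518. -407.   60.] minR 438.0 [434. -61.  37.]
60 4236 nearcap 1.0 [ 522. -412.   64.] minR 443.0 [ 430. -107.   88.]
120 5944 nearcap 164.0 [ 685. -436.  126.] minR 435.0 [430. -66. 150.]
180 6445 nearcap 157.0 [ 632. -299.  240.] minR 462.0 [ 430. -168.  182.]
240 2983 nearcap 144.0 [ 616. -301.  299.] minR 483.0 [ 434. -213.  243.]
300 3845 nearcap 94.0 [ 595. -352.  332.] minR 611.0 [ 549. -269.  359.]
360 3366 nearcap 135.0 [ 563. -282.  413.] minR 598.0 [ 532. -272.  416.]
420 2602 nearcap 117.0 [ 533. -295.  468.] minR 585.0 [ 515. -278.  469.]
480 4084 nearcap 155.0 [ 543. -258.  502.] minR 597.0 [ 541. -252.  532.]
540 4728 nearcap 149.0 [ 520. -262.  598.] minR 582.0 [ 520. -262.  598.]
600 1888 nearcap 1.0 [ 521. -412.  660.] minR 579.0 [ 514. -265.  613.]
660 3227 nearcap 0.0 [ 522. -411.  660.] minR 563.0 [ 497. -263.  719.]
720 29633 nearcap 67.0 [ 565. -359.  732.] minR 559.0 [ 489. -272.  721.]
780 12156 nearcap 78.0 [ 592. -376.  782.] minR 630.0 [ 609. -162.  832.]
840 284 nearcap 259.0 [ 605. -165.  897.] minR 616.0 [ 597. -153.  893.]
10 [(135
[... 405 characters left out ...]
 (85, None), (199, None), (240, None), (7, None), (1019, 462)]
-20 [(16, None), (52, None), (220, None), (244, None), (757, 633), (782, 430)]
-25 [(14, None), (17, None), (231, None), (246, None), (751, 430), (772, 430)]
-30 [(19, None), (17, None), (239, None), (245, None), (741, 431), (803, 466)]
-35 [(21, None), (18, None), (238, None), (246, None), (49, None), (747, 637)]
-40 [(17, None), (77, None), (238, None), (245, None), (58, None), (675, 639)]
-45 [(187, None), (217, None), (303, None), (241, None), (51, None), (687, 656)]
-50 [(189, None), (310, None), (311, None), (287, None), (33, None), (688, 666)]
-55 [(310, None), (313, None), (311, None), (308, None), (180, None), (9, None)]
```

View pics/scC.png

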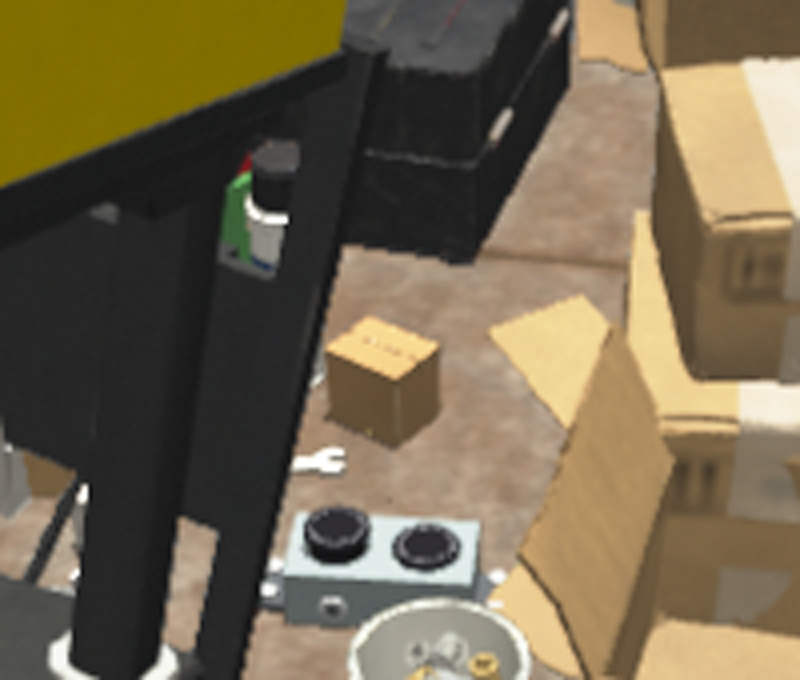

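```bash
cat > plan.py <<'E'
import sys,numpy as np
from scipy.spatial.transform import Rotation as R
from plant import manip
# usage: plan x y z yaw nrows
x,y,z,yaw=map(float,sys.argv[1:5]);n=int(sys.argv[5])
s=manip.state();p=s['position'];r=R.from_euler('xyz',s['orientation'],degrees=True)
g=R.from_euler('xyz',[180,0,yaw],degrees=True);T=np.array([x,y,z])
rv=(r.inv()*g).as_rotvec(degrees=True)
print('at',p.round(1),s['orientation'].round(2),'F',s['force'].round(2),'op',round(s['opening'],1),'t',round(s['time'],2),'j',s['joint_positions'].round(0))
d=T-p;print('dist',np.linalg.norm(d).round(1),'turn',rv.round(2))
for k in range(n):
    rk=r*R.from_rotvec(rv*k/n,degrees=True)
    print((rk.inv().apply(d)/n/400).round(4).tolist(),(rv/n/6).round(3).tolist())
E
python3 plan.py 613.7 58.8 200 61 16
```

```text
at [163.3 602.7 221.8] [-1.7998e+02  9.0000e-02  7.4830e+01] F [-0.01  0.39 -0.62] op 86.9 t 0.15 j [ 65.  30.  82.  -0.  68. -10.]
dist 706.5 turn [-0.    0.09 13.83]
[-0.0636, 0.0902, 0.0035] [-0.0, 0.001, 0.144]
[-0.0622, 0.0911, 0.0035] [-0.0, 0.001, 0.144]
[-0.0609, 0.092, 0.0035] [-0.0, 0.001, 0.144]
[-0.0595, 0.0929, 0.0035] [-0.0, 0.001, 0.144]
[-0.058, 0.0938, 0.0035] [-0.0, 0.001, 0.144]
[-0.0566, 0.0947, 0.0035] [-0.0, 0.001, 0.144]
[-0.0552, 0.0955, 0.0035] [-0.0, 0.001, 0.144]
[-0.0537, 0.0964, 0.0034] [-0.0, 0.001, 0.144]
[-0.0523, 0.0972, 0.0034] [-0.0, 0.001, 0.144]
[-0.0508, 0.0979, 0.0034] [-0.0, 0.001, 0.144]
[-0.0493, 0.0987, 0.0034] [-0.0, 0.001, 0.144]
[-0.0478, 0.0994, 0.0034] [-0.0, 0.001, 0.144]
[-0.0463, 0.1001, 0.0034] [-0.0, 0.001, 0.144]
[-0.0448, 0.1008, 0.0034] [-0.0, 0.001, 0.144]
[-0.0433, 0.1015, 0.0034] [-0.0, 0.001, 0.144]
[-0.0418, 0.1021, 0.0034] [-0.0, 0.001, 0.144]
```

```bash
python3 -m crank '[[-1,[-0.063,0.09,0.003],[0,0,0.144]],[-1,[-0.062,0.091,0.003],[0,0,0.144]],[-1,[-0.061,0.092,0.003],[0,0,0.144]],[-1,[-0.06,0.093,0.003],[0,0,0.144]],[-1,[-0.058,0.094,0.003],[0,0,0.144]],[-1,[-0.057,0.095,0.003],[0,0,0.144]],[-1,[-0.055,0.095,0.003],[0,0,0.144]],[-1,[-0.054,0.096,0.003],[0,0,0.144]]]'; python3 plan.py 613.7 58.8 200 61 8
```

```text
time: 1.15
position: [392.3, 324.9, 210.2]
orientation: [-180.0, 0.1, 68.1]
force: [-0.4, 0.5, 0.6]
opening: 87.0
at [392.3 324.9 210.2] [-1.7996e+02  1.2000e-01  6.8100e+01] F [-0.45  0.48  0.58] op 87.0 t 1.15 j [ 27.  22.  99.  -0.  59. -41.]
dist 346.3 turn [-0.03  0.13  7.1 ]
[-0.0514, 0.0952, 0.0032] [-0.001, 0.003, 0.148]
[-0.0499, 0.096, 0.0032] [-0.001, 0.003, 0.148]
[-0.0484, 0.0968, 0.0032] [-0.001, 0.003, 0.148]
[-0.0469, 0.0975, 0.0032] [-0.001, 0.003, 0.148]
[-0.0454, 0.0982, 0.0032] [-0.001, 0.003, 0.148]
[-0.0438, 0.0989, 0.0032] [-0.001, 0.003, 0.148]
[-0.0423, 0.0996, 0.0032] [-0.001, 0.003, 0.148]
[-0.0408, 0.1002, 0.0032] [-0.001, 0.003, 0.148]
```

```bash
python3 -m crank '[[-1,[-0.051,0.095,0.003],[0,0,0.148]],[-1,[-0.05,0.096,0.003],[0,0,0.148]],[-1,[-0.048,0.097,0.003],[0,0,0.148]],[-1,[-0.047,0.097,0.003],[0,0,0.148]],[-1,[-0.045,0.098,0.003],[0,0,0.148]],[-1,[-0.044,0.099,0.003],[0,0,0.148]],[-1,[-0.042,0.1,0.003],[0,0,0.148]],[-1,[-0.041,0.1,0.003],[0,0,0.148]]]'
python3 -m crank '[[-1,[0,0,0],[0,0,0]]]'; python3 - <<'E'
from h import *
c=cap('wrist','wrist1');print(c['camera_matrix'].tolist())
E
python3 plan.py 613.7 58.8 83 61 8
```

```text
time: 2.15
position: [618.4, 48.6, 198.4]
orientation: [-179.8, 0.2, 60.7]
force: [1.2, 0.6, 0.4]
opening: 87.1
time: 2.28
position: [620.4, 45.8, 198.0]
orientation: [-179.9, 0.2, 60.5]
force: [-0.7, -0.1, 0.2]
opening: 87.1
[[282.45267566685453, 0.0, 258.2265492824496], [0.0, 282.45267566685453, 190.22888205888887], [0.0, 0.0, 1.0]]
at [618.8  47.3 197.7] [-179.74    0.19   60.53] F [-0.06  0.49  0.1 ] op 87.4 t 2.33 j [ -6.  32.  84.  -0.  65. -66.]
dist 115.4 turn [-0.26  0.19 -0.47]
[0.0025, -0.003, 0.0359] [-0.005, 0.004, -0.01]
[0.0025, -0.003, 0.0359] [-0.005, 0.004, -0.01]
[0.0024, -0.003, 0.0359] [-0.005, 0.004, -0.01]
[0.0024, -0.003, 0.0359] [-0.005, 0.004, -0.01]
[0.0024, -0.0031, 0.0359] [-0.005, 0.004, -0.01]
[0.0024, -0.0031, 0.0359] [-0.005, 0.004, -0.01]
[0.0024, -0.0031, 0.0359] [-0.005, 0.004, -0.01]
[0.0024, -0.0031, 0.0359] [-0.005, 0.004, -0.01]
```

View pics/wrist1.png

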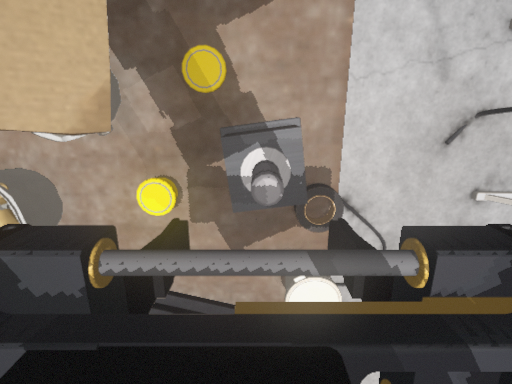

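```bash
python3 crop.py wrist1 w1c 210 110 320 220 6; python3 - <<'E'
import numpy as np
from h import w
c=np.load('wrist1.npz')
d=c['depth'];
for v in range(150,206,3): print(v,[int(w(c,u,v)[2]) for u in range(236,300,4)])
E
```

```text
150 [62, 63, 62, 62, 63, 69, 68, 67, 68, 70, 68, 62, 63, 62, 63, 62]
153 [63, 63, 63, 63, 67, 69, 68, 68, 68, 68, 68, 70, 63, 63, 62, 63]
156 [63, 63, 63, 67, 67, 69, 67, 68, 68, 68, 68, 68, 67, 63, 63, 63]
159 [64, 62, 68, 67, 68, 68, 361, 69, 68, 68, 67, 68, 67, 64, 62, 62]
162 [62, 63, 68, 67, 68, 67, 76, 82, 82, 72, 68, 68, 67, 68, 63, 63]
165 [64, 63, 67, 68, 68, 77, 93, 97, 100, 92, 67, 67, 68, 67, 63, 62]
168 [62, 63, 68, 67, 361, 95, 107, 112, 115, 108, 93, 69, 68, 68, 62, 63]
171 [63, 63, 68, 69, 69, 109, 120, 127, 127, 123, 114, 68, 69, 67, 64, 63]
174 [63, 62, 67, 67, 82, 122, 133, 136, 138, 135, 128, 67, 67, 69, 62, 62]
177 [63, 64, 69, 68, 106, 133, 138, 140, 141, 140, 137, 126, 67, 68, 62, 63]
180 [63, 63, 67, 67, 126, 140, 140, 139, 142, 141, 141, 137, 68, 67, 62, 62]
183 [63, 63, 67, 67, 136, 141, 141, 140, 139, 140, 140, 139, 67, 63, 62, 62]
186 [63, 63, 64, 68, 138, 140, 140, 141, 140, 140, 141, 142, 68, 63, 64, 64]
189 [63, 63, 64, 68, 141, 141, 140, 141, 140, 141, 141, 141, 62, 63, 63, 63]
192 [63, 62, 62, 63, 139, 141, 141, 141, 141, 141, 142, 141, 63, 63, 63, 62]
195 [63, 63, 65, 64, 139, 142, 140, 140, 140, 140, 140, 140, 63, 63, 62, 63]
198 [63, 63, 63, 63, 62, 141, 142, 141, 141, 140, 140, 140, 62, 63, 63, 63]
201 [62, 61, 64, 62, 63, 140, 140, 140, 141, 141, 140, 62, 64, 64, 62, 62]
204 [62, 63, 63, 62, 62, 64, 138, 139, 141, 139, 63, 63, 64, 61, 63, 63]
```

View pics/w1c.png

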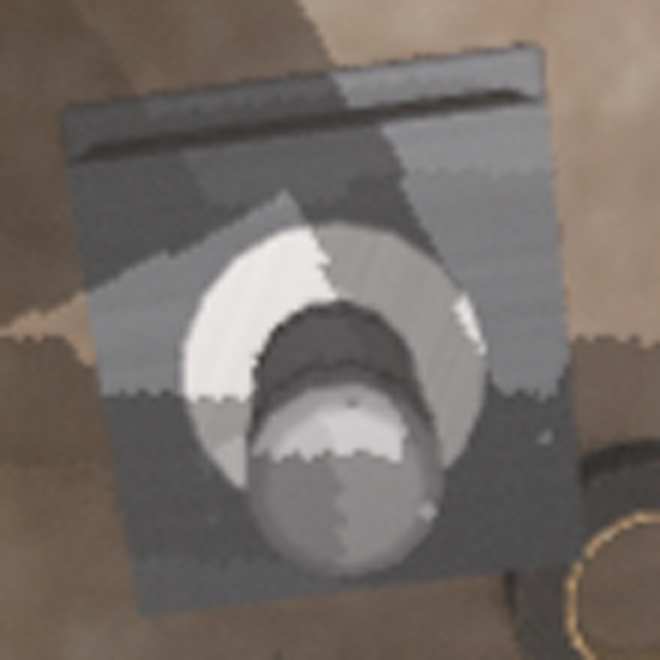

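```bash
python3 - <<'E'
import numpy as np,cv2
c=np.load('wrist1.npz')
K=c['camera_matrix'];Ei=np.linalg.inv(c['extrinsics']);d=c['depth']
v,u=np.mgrid[:384,:512];p=np.stack([u,v,np.ones_like(u)],-1)@np.linalg.inv(K).T*d[...,None]
q=p@Ei[:3,:3].T+Ei[:3,3]
reg=(u>230)&(u<305)&(v>140)&(v<210)
m=reg&(abs(q[...,2]-140.5)<2.5)
print('top',cv2.minEnclosingCircle(q[m][:,:2].astype(np.float32)),q[m].mean(0).round(1))
m=reg&(abs(q[...,2]-67.8)<1.6)
print('collar',cv2.minEnclosingCircle(q[m][:,:2].astype(np.float32)))
E
```

```text
top ((614.3884887695312, 57.80156326293945), 13.708097457885742) [613.6  58.1 140.8]
collar ((614.3323364257812, 57.955467224121094), 26.85744285583496)
```

```bash
python3 plan.py 614.3 58 80 61 7|sed -n 1,4p
```

```text
at [618.8  47.3 197.7] [-179.74    0.19   60.53] F [-0.06  0.49  0.1 ] op 87.4 t 2.33 j [ -6.  32.  84.  -0.  65. -66.]
dist 118.3 turn [-0.26  0.19 -0.47]
[0.0027, -0.0031, 0.0421] [-0.006, 0.004, -0.011]
[0.0027, -0.0031, 0.0421] [-0.006, 0.004, -0.011]
```

```bash
python3 -m crank '[[-1,[0.009,-0.011,0.03],[-0.02,0.01,-0.03]],[-1,[0.009,-0.01,0.042],[-0.01,0.01,-0.03]],[-1,[0,0,0.042],[0,0,0]],[-1,[0,0,0.042],[0,0,0]],[-1,[0,0,0.042],[0,0,0]],[-1,[0,0,0.042],[0,0,0]],[-1,[0,0,0],[0,0,0]]]'; python3 plan.py 614.3 58 80 61 1
```

```text
time: 3.2
position: [608.8, 63.4, 94.1]
orientation: [-179.5, 0.2, 61.2]
force: [-0.1, 0.6, 0.1]
opening: 87.1
at [608.8  63.4  94.1] [-1.7953e+02  1.7000e-01  6.1240e+01] F [-0.1   0.6   0.09] op 87.1 t 3.2 j [ -5.  39.  90.   0.  52. -66.]
dist 16.1 turn [-0.47  0.17  0.24]
[-0.0052, 0.0189, 0.0351] [-0.078, 0.029, 0.04]
```

```bash
python3 -m crank '[[-1,[-0.005,0.019,0.033],[-0.078,0.029,0]],[-1,[0,0,0],[0,0,0]]]'; python3 plan.py 614.3 58 80 61 1
```

```text
time: 3.45
position: [615.6, 57.3, 80.4]
orientation: [179.9, -0.0, 61.2]
force: [0.6, -0.1, -0.1]
opening: 86.9
at [615.6  57.3  80.4] [ 1.7987e+02 -5.0000e-02  6.1220e+01] F [ 0.57 -0.09 -0.12] op 86.9 t 3.45 j [ -5.  40.  90.  -0.  50. -66.]
dist 1.6 turn [ 0.13 -0.05  0.22]
[-0.0001, -0.0038, 0.001] [0.021, -0.008, 0.037]
```

Aligned within about 1.5 mm, so I'll close.

```bash
python3 -m crank '[[1,[0,-0.003,0],[0.02,0,0]],[1,[0,0,0],[0,0,0]],[1,[0,0,0],[0,0,0]],[1,[0,0,0],[0,0,0]],[1,[0,0,0],[0,0,0]],[1,[0,0,0],[0,0,0]]]';  python3 -m crank '[[1,[0,0,0],[0,0,0]],[1,[0,0,0],[0,0,0]],[1,[0,0,0],[0,0,0]],[1,[0,0,0],[0,0,0]]]'; python3 plan.py 614.3 58 80 61 1
```

```text
time: 4.2
position: [615.8, 57.7, 82.2]
orientation: [179.8, -0.1, 61.2]
force: [-0.1, -1.0, 0.3]
opening: 35.0
time: 4.7
position: [615.6, 57.5, 82.1]
orientation: [179.8, -0.1, 61.2]
force: [-0.6, 0.6, 0.6]
opening: 27.6
at [615.6  57.5  82.1] [ 1.7983e+02 -1.0000e-01  6.1230e+01] F [-0.55  0.62  0.65] op 27.6 t 4.7 j [ -5.  40.  90.   0.  50. -66.]
dist 2.5 turn [ 0.17 -0.1   0.23]
[-0.0005, -0.0033, 0.0054] [0.028, -0.016, 0.038]
```

```bash
python3 -m crank '[[1,[0,0,-0.03],[0,0,0]],[1,[0,0,-0.05],[0,0,0]],[1,[0,0,-0.06],[0,0,0]],[1,[0,0,-0.06],[0,0,0]],[1,[0,0,0],[0,0,0]]]'; python3 plan.py 615.6 57.5 360 61 5
```

```text
time: 5.32
position: [612.5, 58.2, 162.7]
orientation: [-179.7, 0.0, 61.2]
force: [0.3, -0.1, -4.6]
opening: 27.4
at [612.5  58.2 162.7] [-1.7974e+02  3.0000e-02  6.1210e+01] F [ 0.35 -0.13 -4.56] op 27.4 t 5.33 j [ -5.  34.  87.   0.  60. -66.]
dist 197.3 turn [-0.26  0.03  0.21]
[0.0004, 0.0011, -0.0987] [-0.009, 0.001, 0.007]
[0.0004, 0.0012, -0.0987] [-0.009, 0.001, 0.007]
[0.0004, 0.0013, -0.0986] [-0.009, 0.001, 0.007]
[0.0004, 0.0014, -0.0986] [-0.009, 0.001, 0.007]
[0.0005, 0.0014, -0.0986] [-0.009, 0.001, 0.007]
```

```bash
python3 -m crank '[[1,[0,0.003,-0.1],[-0.02,0,0]],[1,[0,0.001,-0.1],[-0.01,0,0]],[1,[0,0.001,-0.1],[-0.01,0,0]],[1,[0,0.001,-0.1],[0,0,0]],[1,[0,0.001,-0.1],[0,0,0]],[1,[0,0,-0.02],[0,0,0]],[1,[0,0,0],[0,0,0]]]'; python3 - <<'E'
from h import *
cap('scene','scene2')
E
python3 plan.py 478 46 360 61 4
```

```text
time: 6.2
position: [609.8, 57.3, 363.7]
orientation: [-178.7, 0.6, 61.2]
force: [0.9, 0.4, -3.2]
opening: 27.2
at [609.6  57.3 363.2] [-178.62    0.59   61.2 ] F [ 0.21 -0.53 -4.47] op 27.6 t 6.25 j [ -5.  23.  72.   0.  87. -66.]
dist 132.2 turn [-1.38  0.59  0.19]
[-0.0458, -0.0686, 0.0041] [-0.057, 0.025, 0.008]
[-0.0459, -0.0686, 0.0036] [-0.057, 0.025, 0.008]
[-0.046, -0.0686, 0.0031] [-0.057, 0.025, 0.008]
[-0.046, -0.0685, 0.0025] [-0.057, 0.025, 0.008]
```

View pics/scene2.png

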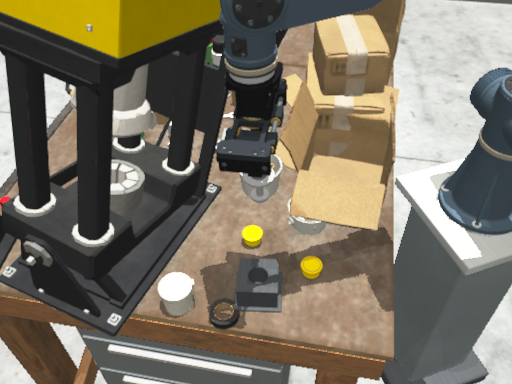

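The tool is out of the stand and hanging in the gripper, nose tip near px (260,198). I'll estimate the nose length from it.

```bash
python3 crop.py scene2 sc2c 200 110 320 210 6; python3 - <<'E'
import numpy as np
c=np.load('scene2.npz')
for z in (383,343,321,311,301,291):
    p=c['extrinsics']@[609.5,57.3,z,1];q=c['camera_matrix']@p[:3];print(z,(q[:2]/q[2]).round(1), ((q[:2]/q[2]-[200,110])*6).round())
E
```

```text
383 [257.3 158.5] [344. 291.]
343 [257.7 176.4] [346. 398.]
321 [257.8 185.7] [347. 454.]
311 [257.9 189.8] [348. 479.]
301 [258.  193.8] [348. 503.]
291 [258.1 197.8] [349. 527.]
```

View pics/sc2c.png

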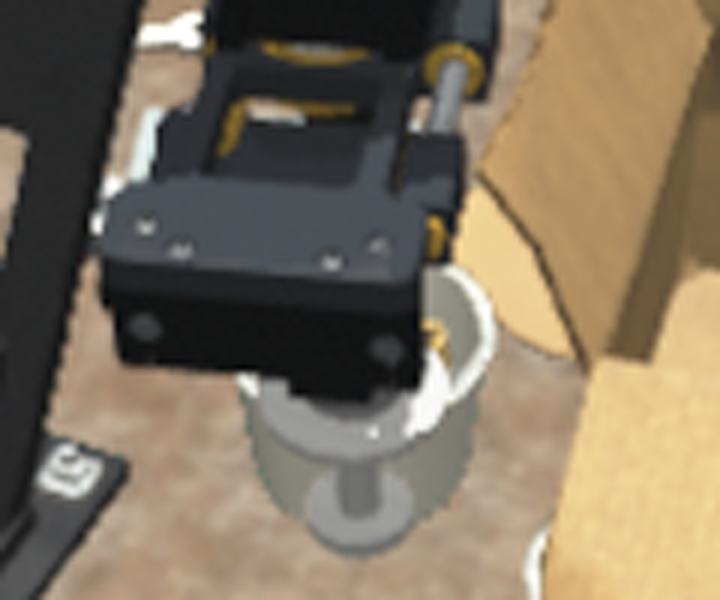

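```bash
python3 -m crank '[[1,[-0.04,-0.06,0.004],[-0.12,0.05,0]],[1,[-0.046,-0.068,0.003],[-0.06,0.03,0]],[1,[-0.046,-0.068,0.003],[0,0,0]],[1,[-0.03,-0.05,0.003],[0,0,0]],[1,[0,0,0],[0,0,0]]]'; python3 plan.py 380 -297 365 55 8
```

```text
time: 6.88
position: [482.5, 48.4, 346.6]
orientation: [-178.4, 0.6, 61.2]
force: [0.8, -0.3, -4.2]
opening: 27.6
at [482.5  48.4 346.6] [-178.42    0.62   61.18] F [ 0.8  -0.35 -4.15] op 27.6 t 6.88 j [ -8.  12.  90.  -0.  79. -69.]
dist 360.7 turn [-1.55  0.71  6.18]
[-0.1101, 0.0238, -0.0052] [-0.032, 0.015, 0.129]
[-0.1097, 0.0253, -0.0053] [-0.032, 0.015, 0.129]
[-0.1094, 0.0268, -0.0054] [-0.032, 0.015, 0.129]
[-0.109, 0.0283, -0.0055] [-0.032, 0.015, 0.129]
[-0.1086, 0.0298, -0.0055] [-0.032, 0.015, 0.129]
[-0.1082, 0.0313, -0.0056] [-0.032, 0.015, 0.129]
[-0.1077, 0.0328, -0.0056] [-0.032, 0.015, 0.129]
[-0.1073, 0.0342, -0.0057] [-0.032, 0.015, 0.129]
```

```bash
python3 -m crank '[[1,[0,0,-0.04],[-0.26,0.12,0]],[1,[-0.06,0.01,-0.02],[-0.05,0.02,0.1]],[1,[-0.1,0.02,-0.01],[-0.05,0.02,0.1]],[1,[-0.1,0.024,-0.01],[-0.05,0.02,0.1]],[1,[-0.1,0.026,-0.01],[-0.05,0.02,0.1]]]'; python3 plan.py 380 -297 375 55 6
```

```text
time: 7.5
position: [443.0, -94.8, 384.4]
orientation: [178.3, -0.8, 59.1]
force: [-0.4, -0.6, -4.2]
opening: 27.8
at [443.  -94.8 384.4] [178.35  -0.76  59.12] F [-0.44 -0.62 -4.22] op 27.8 t 7.5 j [-27.   6.  93.   1.  80. -86.]
dist 212.0 turn [ 1.62 -0.82  4.11]
[-0.0858, 0.0206, 0.0034] [0.045, -0.023, 0.114]
[-0.0856, 0.0216, 0.0035] [0.045, -0.023, 0.114]
[-0.0853, 0.0227, 0.0036] [0.045, -0.023, 0.114]
[-0.085, 0.0237, 0.0037] [0.045, -0.023, 0.114]
[-0.0847, 0.0248, 0.0038] [0.045, -0.023, 0.114]
[-0.0844, 0.0258, 0.0038] [0.045, -0.023, 0.114]
```

```bash
python3 -m crank '[[1,[-0.085,0.021,0],[0.1,-0.05,0.1]],[1,[-0.085,0.022,0],[0.03,-0.02,0.1]],[1,[-0.085,0.023,0],[0,0,0.1]],[1,[-0.085,0.024,0],[0,0,0.1]],[1,[-0.085,0.025,0],[0,0,0.1]],[1,[-0.02,0.005,0],[0,0,0]],[1,[0,0,0],[0,0,0]]]'; python3 plan.py 450 -395 370 -30 12
```

```text
time: 8.38
position: [391.7, -283.5, 389.7]
orientation: [178.2, -0.4, 55.8]
force: [-0.4, 0.0, -3.8]
opening: 27.4
at [ 391.7 -283.5  389.7] [178.2   -0.35  55.78] F [-0.42  0.04 -3.82] op 27.4 t 8.38 j [ -50.    8.   89.    1.   81. -106.]
dist 127.4 turn [ 1.19 -1.63 85.77]
[-0.0124, 0.023, 0.0047] [0.016, -0.023, 1.191]
[-0.0094, 0.0243, 0.0047] [0.016, -0.023, 1.191]
[-0.0063, 0.0253, 0.0047] [0.016, -0.023, 1.191]
[-0.0031, 0.0259, 0.0047] [0.016, -0.023, 1.191]
[0.0001, 0.0261, 0.0046] [0.016, -0.023, 1.191]
[0.0034, 0.0259, 0.0046] [0.016, -0.023, 1.191]
[0.0066, 0.0253, 0.0045] [0.016, -0.023, 1.191]
[0.0097, 0.0243, 0.0045] [0.016, -0.023, 1.191]
[0.0127, 0.0229, 0.0044] [0.016, -0.023, 1.191]
[0.0154, 0.0211, 0.0043] [0.016, -0.023, 1.191]
[0.018, 0.0191, 0.0043] [0.016, -0.023, 1.191]
[0.0202, 0.0167, 0.0042] [0.016, -0.023, 1.191]
```

```bash
python3 -m crank '[[1,[-0.012,0.022,0],[0.2,-0.1,1]],[1,[-0.01,0.022,0],[0.05,-0.03,1]],[1,[-0.007,0.022,0],[0,0,1]],[1,[-0.004,0.022,0],[0,0,1]],[1,[-0.001,0.022,0],[0,0,1]],[1,[0.002,0.022,0],[0,0,1]],[1,[0.004,0.022,0],[0,0,1]],[1,[0.006,0.022,0],[0,0,1]]]'; python3 plan.py 450 -395 385 -30 6
```

```text
time: 9.38
position: [432.6, -339.9, 392.0]
orientation: [179.8, -0.2, 7.0]
force: [1.0, 0.5, -3.0]
opening: 27.3
at [ 432.6 -339.9  392. ] [179.82  -0.24   6.96] F [ 0.97  0.49 -3.  ] op 27.3 t 9.38 j [-50.  15.  79.   0.  85. -57.]
dist 58.3 turn [ 0.1  -0.29 36.95]
[0.0044, 0.0237, 0.003] [0.003, -0.008, 1.027]
[0.0069, 0.0231, 0.003] [0.003, -0.008, 1.027]
[0.0094, 0.0222, 0.003] [0.003, -0.008, 1.027]
[0.0117, 0.0211, 0.003] [0.003, -0.008, 1.027]
[0.0139, 0.0197, 0.003] [0.003, -0.008, 1.027]
[0.0159, 0.0181, 0.003] [0.003, -0.008, 1.027]
```

```bash
python3 -m crank '[[1,[0.004,0.023,0],[0,0,1]],[1,[0.007,0.023,0],[0,0,1]],[1,[0.009,0.022,0],[0,0,1]],[1,[0.012,0.021,0],[0,0,1]],[1,[0.014,0.02,0],[0,0,1]],[1,[0.016,0.018,0],[0,0,1]],[1,[0,0,0],[0,0,0]]]'; python3 - <<'E'
from h import *
cap('scene','scene3');cap('wrist','wrist3')
E
python3 plan.py 522 -411.5 300 -30 6
```

```text
time: 10.25
position: [457.2, -386.9, 392.5]
orientation: [-179.7, -0.3, -29.4]
force: [-0.1, 0.3, -4.4]
opening: 27.7
at [ 456.7 -386.3  392.6] [-179.67   -0.28  -29.41] F [-0.86  0.25 -4.38] op 27.2 t 10.35 j [-51.  20.  72.   0.  88. -22.]
dist 116.0 turn [-0.33 -0.28  0.59]
[0.0286, -0.004, 0.0387] [-0.009, -0.008, 0.016]
[0.0287, -0.0041, 0.0387] [-0.009, -0.008, 0.016]
[0.0287, -0.0042, 0.0387] [-0.009, -0.008, 0.016]
[0.0287, -0.0043, 0.0387] [-0.009, -0.008, 0.016]
[0.0287, -0.0043, 0.0386] [-0.009, -0.008, 0.016]
[0.0288, -0.0044, 0.0386] [-0.009, -0.008, 0.016]
```

View pics/scene3.png

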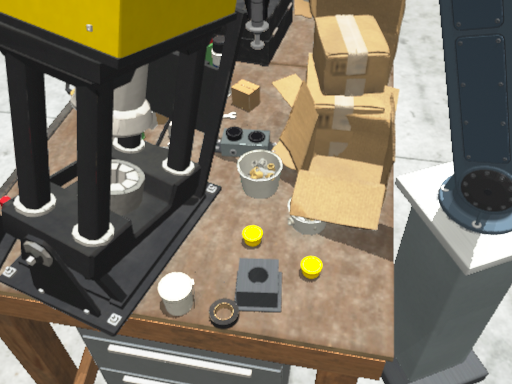

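View pics/wrist3.png

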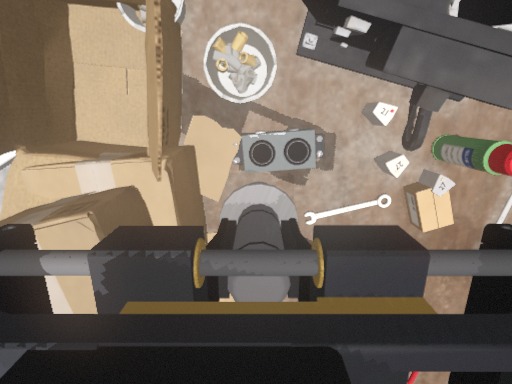

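Wrist view: the block is at (280,150), with the home cap at (262,153) and the proud cap at (298,151). I'll measure them from here.

```bash
python3 crop.py wrist3 w3c 230 115 335 185 7; python3 - <<'E'
import numpy as np,cv2
c=np.load('wrist3.npz')
K=c['camera_matrix'];Ei=np.linalg.inv(c['extrinsics']);d=c['depth']
v,u=np.mgrid[:384,:512];p=np.stack([u,v,np.ones_like(u)],-1)@np.linalg.inv(K).T*d[...,None]
q=p@Ei[:3,:3].T+Ei[:3,3]
reg=(u>235)&(u<325)&(v>120)&(v<182)
g=cv2.cvtColor(c['color'],cv2.COLOR_RGB2GRAY)
for lo,hi in((57,70),(47.5,56)):
  m=reg&(q[...,2]>lo)&(q[...,2]<hi)&(g<100)
  n,l,st,ce=cv2.connectedComponentsWithStats(m.astype(np.uint8))
  for k in range(1,n):
    if st[k,4]>80:
      Q=q[l==k];print(lo,st[k],ce[k].round(1),cv2.minEnclosingCircle(Q[:,:2].astype(np.float32)),Q.mean(0).round(1))
E
```

```text
57 [284 138  27  27 137] [296.3 150.1] ((522.1314086914062, -413.6486511230469), 23.103458404541016) [ 521.9 -411.5   63.2]
57 [288 142  19  20 293] [297.2 151.2] ((522.209716796875, -414.1965026855469), 17.138887405395508) [ 522.3 -413.8   63.8]
47.5 [249 140  26  26 126] [261.5 152.5] ((466.30084228515625, -387.61248779296875), 23.149662017822266) [ 466.3 -386.7   51.3]
47.5 [253 144  18  20 278] [261.6 153.1] ((466.1257019042969, -388.4881286621094), 17.187238693237305) [ 466.1 -387.7   51.8]
```

View pics/w3c.png

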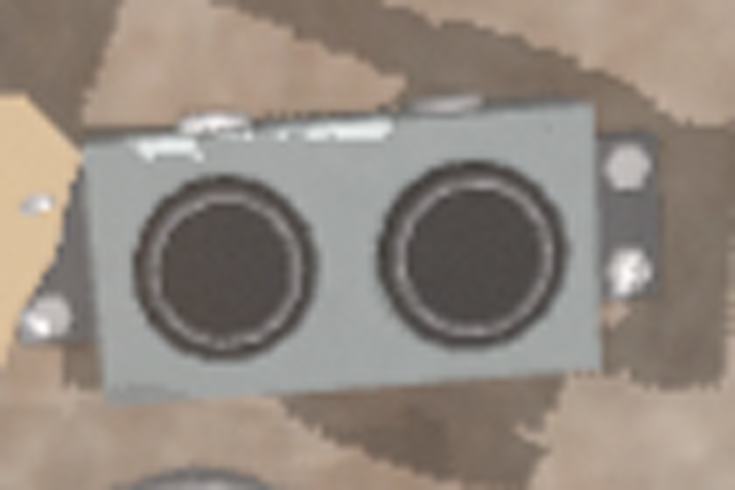

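```bash
python3 plan.py 521.5 -415 260 -30 5|sed -n 2,3p;  python3 -m crank '[[1,[0,0,0],[-0.05,-0.05,0]]]'; python3 plan.py 521.5 -415 260 -30 5
```

```text
dist 150.3 turn [-0.33 -0.28  0.59]
[0.0349, -0.003, 0.0665] [-0.011, -0.009, 0.02]
time: 10.48
position: [456.8, -385.6, 392.7]
orientation: [-180.0, 0.0, -29.3]
force: [0.4, -0.4, -4.0]
opening: 27.5
at [ 456.8 -385.6  392.7] [-1.7997e+02  4.0000e-02 -2.9320e+01] F [ 0.45 -0.38 -3.99] op 27.5 t 10.47 j [-51.  20.  72.   0.  88. -22.]
dist 150.5 turn [-0.03  0.04  0.68]
[0.0355, -0.003, 0.0663] [-0.001, 0.001, 0.023]
[0.0355, -0.0031, 0.0663] [-0.001, 0.001, 0.023]
[0.0354, -0.0032, 0.0663] [-0.001, 0.001, 0.023]
[0.0354, -0.0033, 0.0663] [-0.001, 0.001, 0.023]
[0.0354, -0.0033, 0.0663] [-0.001, 0.001, 0.023]
```

```bash
python3 -m crank '[[1,[0.035,-0.003,0.06],[0,0,0.02]],[1,[0.035,-0.003,0.066],[0,0,0.02]],[1,[0.035,-0.003,0.066],[0,0,0.02]],[1,[0.035,-0.003,0.066],[0,0,0]],[1,[0.03,-0.003,0.06],[0,0,0]],[1,[0,0,0],[0,0,0]]]'; python3 plan.py 521.5 -415 160 -30 4
```

```text
time: 11.22
position: [521.7, -412.1, 264.1]
orientation: [180.0, -0.0, -29.3]
force: [-1.0, 0.9, -4.3]
opening: 27.5
at [ 521.7 -412.1  264.1] [ 1.7996e+02 -5.0000e-02 -2.9290e+01] F [-0.97  0.89 -4.34] op 27.5 t 11.22 j [-48.  31.  73.  -0.  76. -19.]
dist 104.2 turn [ 0.04 -0.05  0.71]
[0.0007, 0.0016, 0.0651] [0.002, -0.002, 0.03]
[0.0008, 0.0016, 0.0651] [0.002, -0.002, 0.03]
[0.0008, 0.0016, 0.0651] [0.002, -0.002, 0.03]
[0.0008, 0.0016, 0.0651] [0.002, -0.002, 0.03]
```

```bash
python3 -m crank '[[1,[0.001,0.002,0.05],[0,0,0]],[1,[0.001,0.002,0.065],[0,0,0]],[1,[0.001,0.002,0.065],[0,0,0]],[1,[0.001,0.002,0.05],[0,0,0]],[1,[0,0,0],[0,0,0]],[1,[0,0,0],[0,0,0]]]'; python3 - <<'E'
from h import *
cap('scene','scene4')
E
python3 crop.py scene4 sc4c 190 60 310 170 6; python3 plan.py 521.5 -415 150 -30 1
```

```text
time: 11.98
position: [523.6, -417.9, 180.5]
orientation: [179.7, -0.7, -29.1]
force: [-0.4, -0.4, -4.5]
opening: 27.4
at [ 523.6 -417.8  180.5] [179.67  -0.7  -29.08] F [-0.17 -0.38 -4.72] op 27.6 t 12.03 j [-48.  36.  78.  -0.  65. -19.]
dist 30.7 turn [ 0.32 -0.7   0.92]
[-0.0089, -0.0041, 0.0762] [0.053, -0.117, 0.154]
```

View pics/sc4c.png

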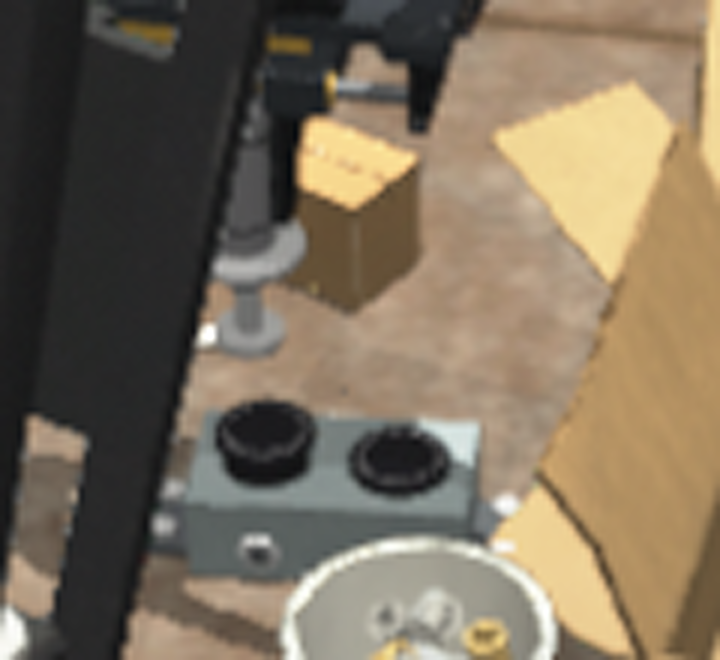

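The nose at crop (250,330) hangs above the proud cap at (267,430). I'll align it and descend to just above contact.

```bash
python3 -m crank '[[1,[-0.009,-0.004,0.03],[0.05,-0.12,0.15]],[1,[0,0,0.03],[0,0,0]],[1,[0,0,0],[0,0,0]],[1,[0,0,0],[0,0,0]]]'; python3 plan.py 521.5 -415 140 -30 1
```

```text
time: 12.52
position: [521.8, -415.2, 156.8]
orientation: [179.9, -0.1, -30.0]
force: [0.4, -1.1, -4.3]
opening: 27.5
at [ 521.8 -415.2  156.8] [ 1.7995e+02 -1.0000e-01 -3.0030e+01] F [ 0.38 -1.11 -4.25] op 27.5 t 12.53 j [-48.  38.  79.  -0.  63. -18.]
dist 16.8 turn [ 0.05 -0.1  -0.03]
[-0.001, -0.0002, 0.0421] [0.009, -0.017, -0.005]
```

```bash
python3 -m crank '[[1,[-0.001,0,0.02],[0,-0.02,0]],[1,[0,0,0.012],[0,0,0]],[1,[0,0,0],[0,0,0]]]'; python3 -m crank '[[1,[0,0,0.008],[0,0,0]],[1,[0,0,0],[0,0,0]]]'; python3 plan.py 521.5 -415 128 -30 1
```

```text
time: 12.9
position: [521.5, -415.1, 143.2]
orientation: [179.9, 0.0, -30.0]
force: [-0.1, 0.3, -4.1]
opening: 27.3
time: 13.15
position: [521.6, -415.2, 139.8]
orientation: [179.9, 0.0, -30.0]
force: [-0.9, -0.7, -3.7]
opening: 27.5
at [ 521.6 -415.2  139.8] [179.94   0.   -30.03] F [-0.87 -0.67 -3.67] op 27.5 t 13.15 j [-48.  39.  80.  -0.  61. -18.]
dist 11.8 turn [ 0.06  0.   -0.03]
[-0.0005, -0.0004, 0.0296] [0.01, 0.001, -0.005]
```

```bash
for i in 1; do python3 -m crank '[[1,[0,0,0.006],[0,0,0]],[1,[0,0,0],[0,0,0]]]'; python3 -m crank '[[1,[0,0,0.006],[0,0,0]],[1,[0,0,0],[0,0,0]]]'; python3 -m crank '[[1,[0,0,0.006],[0,0,0]],[1,[0,0,0],[0,0,0]]]'; done | grep -E 'pos|force'
```

```text
position: [521.7, -415.3, 137.5]
force: [-0.2, -0.7, -3.3]
position: [521.7, -415.4, 135.0]
force: [-0.6, 0.5, -4.1]
position: [521.8, -415.4, 132.5]
force: [0.4, -0.3, -4.0]
```

```bash
(python3 -m crank '[[1,[-0.001,-0.001,0.005],[0,0,0]],[1,[0,0,0],[0,0,0]]]'; python3 -m crank '[[1,[0,0,0.005],[0,0,0]],[1,[0,0,0],[0,0,0]]]') | grep -E 'pos|force'
```

```text
position: [521.8, -415.2, 130.7]
force: [0.1, -0.3, -4.2]
position: [521.9, -415.3, 129.9]
force: [-0.4, 1.8, -1.5]
```

Contact begins near TCP z ≈ 129.9. From here I press in small steps, watching the force (baseline −4.1 N).

```bash
(python3 -m crank '[[1,[0,0,0.005],[0,0,0]]]'; python3 -m crank '[[1,[0,0,0.005],[0,0,0]]]') | grep -E 'pos|force|ori'
```

```text
position: [522.2, -415.5, 129.0]
orientation: [179.9, -0.2, -30.0]
force: [-2.6, 1.7, 5.9]
position: [522.4, -415.6, 128.2]
orientation: [179.9, -0.2, -30.0]
force: [-1.8, 1.4, 6.2]
```

```bash
(python3 -m crank '[[1,[0,0,0.005],[0,0,0]]]'; python3 -m crank '[[1,[0,0,0.005],[0,0,0]]]') | grep -E 'pos|force|ori'
```

```text
position: [522.6, -415.7, 127.6]
orientation: [179.9, -0.3, -30.0]
force: [-2.0, 1.3, 7.5]
position: [522.7, -415.7, 127.2]
orientation: [179.8, -0.3, -30.0]
force: [-2.3, 2.0, 7.2]
```

```bash
(python3 -m crank '[[1,[-0.002,0,0.006],[0.02,-0.05,0]]]'; python3 -m crank '[[1,[-0.001,0,0.007],[0,0,0]]]') | grep -E 'pos|force|ori'
```

```text
position: [522.6, -415.8, 126.7]
orientation: [179.9, -0.1, -30.0]
force: [-1.1, 1.9, 7.9]
position: [522.6, -415.9, 126.1]
orientation: [179.9, -0.2, -30.0]
force: [-1.1, 1.7, 9.7]
```

```bash
(python3 -m crank '[[1,[0,0,0.007],[0,0,0]]]'; python3 -m crank '[[1,[0,0,0.007],[0,0,0]]]') | grep -E 'pos|force|ori'
```

```text
position: [522.6, -415.8, 125.0]
orientation: [179.9, -0.2, -30.0]
force: [-1.4, 2.6, 3.4]
position: [522.4, -415.6, 122.5]
orientation: [179.9, -0.2, -30.0]
force: [-1.8, 1.0, -1.4]
```

The force dropped past the peak, so I'll follow down gently to a rigid stop near 117.5.

```bash
(python3 -m crank '[[1,[0,0,0.005],[0,0,0]]]'; python3 -m crank '[[1,[0,0,0.004],[0,0,0]]]';python3 -m crank '[[1,[0,0,0.003],[0,0,0]]]') | grep -E 'pos|force|ori'
```

```text
position: [522.3, -415.6, 119.5]
orientation: [179.9, -0.2, -30.0]
force: [-0.9, 0.0, -3.4]
position: [522.5, -415.7, 118.8]
orientation: [179.9, -0.2, -30.0]
force: [-3.4, 2.7, 14.5]
position: [522.5, -415.7, 118.9]
orientation: [179.9, -0.2, -30.0]
force: [-2.2, 2.7, 8.0]
```

```bash
(python3 -m crank '[[1,[0,0,0.003],[0,0,0]]]';python3 -m crank '[[1,[0,0,0.003],[0,0,0]]]') | grep -E 'pos|force|ori'
```

```text
position: [522.5, -415.6, 118.9]
orientation: [179.9, -0.2, -30.0]
force: [-2.6, 2.5, 5.7]
position: [522.5, -415.7, 118.9]
orientation: [179.9, -0.2, -29.9]
force: [-2.1, 2.3, 6.4]
```

Rigid at 118.9, about 11.5 mm below first contact. I'll lift off and check.

```bash
python3 -m crank '[[1,[0,0,-0.01],[0,0,0]],[1,[0,0,-0.04],[0,0,0]],[1,[0,0,-0.06],[0,0,0]],[1,[0,0,-0.08],[0,0,0]],[1,[0,0,-0.09],[0,0,0]],[1,[0,0,-0.09],[0,0,0]],[1,[0,0,-0.09],[0,0,0]],[1,[0,0,0],[0,0,0]]]'; python3 plan.py 456 -387 395 -30 5
```

```text
time: 17.02
position: [522.7, -415.6, 307.7]
orientation: [179.9, -0.2, -30.0]
force: [0.1, 0.4, -3.5]
opening: 27.5
at [ 522.7 -415.6  307.7] [ 1.7991e+02 -1.7000e-01 -2.9970e+01] F [ 0.11  0.44 -3.47] op 27.5 t 17.02 j [-48.  29.  70.  -0.  81. -18.]
dist 113.5 turn [ 0.09 -0.17  0.03]
[-0.0359, 0.0043, -0.0437] [0.003, -0.006, 0.001]
[-0.0359, 0.0043, -0.0437] [0.003, -0.006, 0.001]
[-0.036, 0.0043, -0.0437] [0.003, -0.006, 0.001]
[-0.036, 0.0043, -0.0437] [0.003, -0.006, 0.001]
[-0.036, 0.0043, -0.0437] [0.003, -0.006, 0.001]
```

```bash
python3 -m crank '[[1,[-0.036,0.004,-0.044],[0,0,0]],[1,[-0.036,0.004,-0.044],[0,0,0]],[1,[-0.036,0.004,-0.044],[0,0,0]],[1,[-0.036,0.004,-0.044],[0,0,0]],[1,[-0.036,0.004,-0.044],[0,0,0]],[1,[0,0,0],[0,0,0]]]'; python3 - <<'E'
from h import *
c=cap('scene','scene5');c=cap('wrist','wrist5')
K=c['camera_matrix'];Ei=np.linalg.inv(c['extrinsics']);d=c['depth']
v,u=np.mgrid[:384,:512];p=np.stack([u,v,np.ones_like(u)],-1)@np.linalg.inv(K).T*d[...,None]
q=p@Ei[:3,:3].T+Ei[:3,3]
for P in((522.2,-413.8),(466.2,-388)):
  m=(np.hypot(q[...,0]-P[0],q[...,1]-P[1])<18)&(q[...,2]<90);print(m.sum(),np.percentile(q[m][:,2],[5,50,95]).round(1))
m=(np.hypot(q[...,0]-494,q[...,1]+401)<6);print('block',np.median(q[m][:,2]))
E
python3 crop.py scene5 sc5c 190 100 310 180 6;python3 crop.py wrist5 w5c 220 100 340 250 5; python3 plan.py 391.7 -297 392 55 14
```

```text
time: 17.77
position: [450.9, -383.2, 394.7]
orientation: [-179.9, 0.3, -30.0]
force: [0.4, -0.8, -3.6]
opening: 27.4
324 [50.7 52.  53.6]
317 [50.2 51.9 53.3]
block 46.48182262353322
at [ 451.2 -382.9  392.5] [-179.84    0.51  -29.98] F [ 0.64 -1.23 -4.64] op 27.7 t 17.88 j [-51.  20.  73.  -0.  88. -21.]
dist 104.6 turn [ -0.51   0.29 -84.98]
[-0.0169, -0.008, 0.0003] [-0.006, 0.003, -1.012]
[-0.0159, -0.0097, 0.0003] [-0.006, 0.003, -1.012]
[-0.0148, -0.0114, 0.0002] [-0.006, 0.003, -1.012]
[-0.0135, -0.0129, 0.0002] [-0.006, 0.003, -1.012]
[-0.0121, -0.0142, 0.0002] [-0.006, 0.003, -1.012]
[-0.0105, -0.0154, 0.0002] [-0.006, 0.003, -1.012]
[-0.0088, -0.0164, 0.0002] [-0.006, 0.003, -1.012]
[-0.0071, -0.0173, 0.0002] [-0.006, 0.003, -1.012]
[-0.0052, -0.0179, 0.0002] [-0.006, 0.003, -1.012]
[-0.0033, -0.0184, 0.0001] [-0.006, 0.003, -1.012]
[-0.0013, -0.0186, 0.0001] [-0.006, 0.003, -1.012]
[0.0007, -0.0187, 0.0001] [-0.006, 0.003, -1.012]
[0.0026, -0.0185, 0.0001] [-0.006, 0.003, -1.012]
[0.0046, -0.0181, 0.0001] [-0.006, 0.003, -1.012]
```

View pics/sc5c.png

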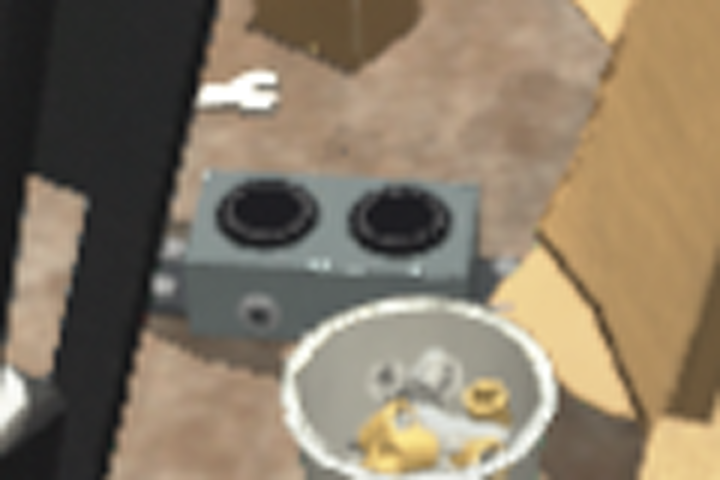

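View pics/w5c.png

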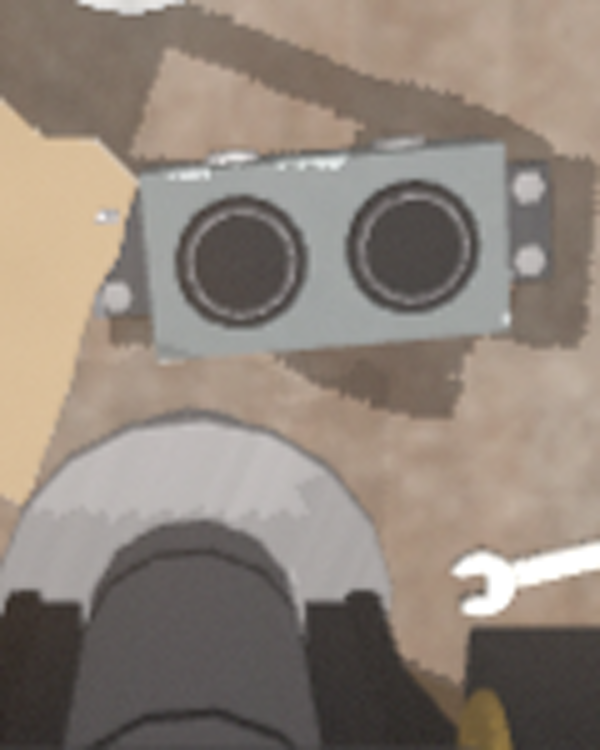

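Both cap tops read equal heights (52.0 and 51.9), so the cap is home. I'll go back by the same route.

```bash
python3 -m crank '[[1,[-0.016,-0.008,0],[-0.05,0.03,-1]],[1,[-0.016,-0.01,0],[0,0,-1]],[1,[-0.015,-0.011,0],[0,0,-1]],[1,[-0.014,-0.013,0],[0,0,-1]],[1,[-0.012,-0.014,0],[0,0,-1]],[1,[-0.01,-0.015,0],[0,0,-1]],[1,[-0.009,-0.016,0],[0,0,-1]],[1,[-0.007,-0.017,0],[0,0,-1]]]'; python3 plan.py 391.7 -297 392 55 7
```

```text
time: 18.88
position: [418.2, -333.0, 383.5]
orientation: [-179.1, 0.4, 19.7]
force: [-0.6, 0.6, -4.3]
opening: 27.0
at [ 418.2 -333.   383.5] [-179.09    0.45   19.71] F [-0.57  0.56 -4.34] op 27.0 t 18.88 j [-50.  15.  81.  -0.  85. -70.]
dist 45.5 turn [ -1.02   0.15 -35.29]
[-0.0046, -0.0154, -0.0028] [-0.024, 0.004, -0.84]
[-0.0032, -0.0157, -0.0028] [-0.024, 0.004, -0.84]
[-0.0018, -0.0159, -0.0028] [-0.024, 0.004, -0.84]
[-0.0004, -0.016, -0.0029] [-0.024, 0.004, -0.84]
[0.001, -0.016, -0.0029] [-0.024, 0.004, -0.84]
[0.0024, -0.0158, -0.003] [-0.024, 0.004, -0.84]
[0.0038, -0.0155, -0.003] [-0.024, 0.004, -0.84]
```

```bash
python3 -m crank '[[1,[-0.005,-0.015,-0.01],[-0.12,0.02,-0.84]],[1,[-0.003,-0.016,-0.005],[-0.03,0,-0.84]],[1,[-0.002,-0.016,-0.005],[0,0,-0.84]],[1,[0,-0.016,-0.003],[0,0,-0.84]],[1,[0.001,-0.016,-0.003],[0,0,-0.84]],[1,[0.002,-0.016,-0.003],[0,0,-0.84]],[1,[0,0,0],[0,0,-0.8]],[1,[0,0,0],[0,0,0]]]'; python3 plan.py 470 48 378 61 10
```

```text
time: 19.88
position: [395.9, -299.9, 387.6]
orientation: [-179.2, -0.1, 56.0]
force: [-0.0, -0.2, -4.4]
opening: 27.3
at [ 395.9 -299.9  387.6] [-1.7916e+02 -1.2000e-01  5.6030e+01] F [-0.   -0.21 -4.41] op 27.3 t 19.88 j [ -50.   11.   86.   -0.   84. -106.]
dist 355.9 turn [-0.83 -0.16 -4.96]
[0.0825, -0.0332, 0.0031] [-0.014, -0.003, -0.083]
[0.0828, -0.0325, 0.003] [-0.014, -0.003, -0.083]
[0.0831, -0.0318, 0.0029] [-0.014, -0.003, -0.083]
[0.0833, -0.031, 0.0029] [-0.014, -0.003, -0.083]
[0.0836, -0.0303, 0.0028] [-0.014, -0.003, -0.083]
[0.0839, -0.0296, 0.0027] [-0.014, -0.003, -0.083]
[0.0841, -0.0289, 0.0027] [-0.014, -0.003, -0.083]
[0.0844, -0.0282, 0.0026] [-0.014, -0.003, -0.083]
[0.0846, -0.0274, 0.0025] [-0.014, -0.003, -0.083]
[0.0848, -0.0267, 0.0025] [-0.014, -0.003, -0.083]
```

```bash
python3 -m crank '[[1,[0.06,-0.024,0],[-0.12,-0.02,-0.08]],[1,[0.082,-0.033,0],[0,0,-0.08]],[1,[0.083,-0.032,0],[0,0,-0.08]],[1,[0.083,-0.031,0],[0,0,-0.08]],[1,[0.083,-0.03,0],[0,0,-0.08]],[1,[0.084,-0.03,0],[0,0,-0.08]]]'; python3 plan.py 480 52 375 61 4
```

```text
time: 20.62
position: [441.3, -98.6, 384.9]
orientation: [-179.7, -0.1, 58.1]
force: [0.7, -0.0, -4.4]
opening: 27.5
at [441.3 -98.6 384.9] [-1.7974e+02 -8.0000e-02  5.8130e+01] F [ 0.68 -0.03 -4.38] op 27.5 t 20.62 j [-27.   7.  91.   0.  82. -85.]
dist 155.8 turn [-0.26 -0.09 -2.87]
[0.0927, -0.0291, 0.0065] [-0.011, -0.004, -0.12]
[0.093, -0.028, 0.0064] [-0.011, -0.004, -0.12]
[0.0934, -0.0268, 0.0063] [-0.011, -0.004, -0.12]
[0.0937, -0.0257, 0.0062] [-0.011, -0.004, -0.12]
```

```bash
python3 -m crank '[[1,[0.09,-0.028,0],[-0.04,0,-0.12]],[1,[0.09,-0.028,0],[0,0,-0.12]],[1,[0.09,-0.027,0],[0,0,-0.12]],[1,[0.06,-0.02,0],[0,0,-0.12]],[1,[0,0,0],[0,0,0]]]'; python3 plan.py 614 58 330 61 5
```

```text
time: 21.25
position: [475.6, 42.8, 383.1]
orientation: [-179.8, -0.1, 60.9]
force: [0.3, -0.3, -3.8]
opening: 27.6
at [475.6  42.8 383.1] [-1.7984e+02 -1.2000e-01  6.0900e+01] F [ 0.29 -0.25 -3.85] op 27.6 t 21.25 j [ -8.   9.  89.   0.  82. -69.]
dist 149.0 turn [-0.16 -0.12 -0.1 ]
[0.0402, 0.0568, 0.0265] [-0.005, -0.004, -0.003]
[0.0402, 0.0568, 0.0265] [-0.005, -0.004, -0.003]
[0.0402, 0.0568, 0.0265] [-0.005, -0.004, -0.003]
[0.0402, 0.0568, 0.0265] [-0.005, -0.004, -0.003]
[0.0402, 0.0568, 0.0266] [-0.005, -0.004, -0.003]
```

```bash
python3 -m crank '[[1,[0.04,0.056,0.01],[-0.03,-0.02,0]],[1,[0.04,0.057,0.02],[0,0,0]],[1,[0.04,0.057,0.03],[0,0,0]],[1,[0.04,0.057,0.03],[0,0,0]],[1,[0.04,0.057,0.03],[0,0,0]],[1,[0,0,0],[0,0,0]],[1,[0,0,0],[0,0,0]]]'; python3 - <<'E'
from h import *
cap('wrist','wrist6')
E
python3 plan.py 615.6 57.5 200 61 4
```

```text
time: 22.12
position: [617.4, 51.6, 329.9]
orientation: [-179.8, 0.4, 60.2]
force: [0.4, 0.1, -3.7]
opening: 27.7
at [617.4  51.5 329.9] [-179.85    0.39   60.25] F [ 0.89 -0.5  -3.99] op 27.6 t 22.18 j [ -5.  24.  75.  -0.  81. -66.]
dist 130.0 turn [-0.15  0.39 -0.75]
[0.0032, -0.0026, 0.0812] [-0.006, 0.016, -0.031]
[0.0031, -0.0027, 0.0812] [-0.006, 0.016, -0.031]
[0.003, -0.0027, 0.0812] [-0.006, 0.016, -0.031]
[0.0028, -0.0028, 0.0812] [-0.006, 0.016, -0.031]
```

View pics/wrist6.png

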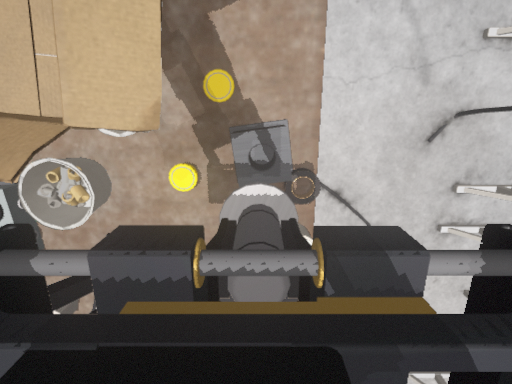

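The stand hole shows at about (262,155) with the collar below it. I'll measure the hole's centre.

```bash
python3 crop.py wrist6 w6c 225 115 300 190 8; python3 - <<'E'
import numpy as np,cv2
c=np.load('wrist6.npz')
K=c['camera_matrix'];Ei=np.linalg.inv(c['extrinsics']);o=Ei[:3,3]
v,u=np.mgrid[:384,:512];D=np.stack([u,v,np.ones_like(u)],-1)@np.linalg.inv(K).T
q=(D*c['depth'][...,None])@Ei[:3,:3].T+o
def pl(u,v,z):
    d=Ei[:3,:3]@np.linalg.inv(K)@[u,v,1];return (o+d*(z-o[2])/d[2]).round(1)
for vv in range(138,176,2): print(vv,q[vv,244:284:2,2].astype(int))
t=(abs(q[...,2]-63)<3)&(u>225)&(u<300)&(v>115)&(v<190)
print(q[t].mean(0), cv2.minAreaRect(q[t][:,:2].astype(np.float32)))
for a in((262,155),(261,154.5),(248,155),(276,155)): print(a,pl(*a,62))
E
```

```text
138 [63 64 61 63 63 64 63 62 64 63 62 62 63 64 64 63 63 62 63 63]
140 [64 63 63 64 61 64 63 63 62 63 63 64 64 64 63 63 62 65 64 63]
142 [63 63 62 63 63 63 62 64 63 61 63 64 62 63 62 62 62 64 63 62]
144 [65 64 63 64 63 62 62 63 62  7 63 63 62 62 63 62 63 63 63 62]
146 [64 63 63 64 64 62  8  8  8  6  6  7  6 62 64 64 62 61 63 62]
148 [62 63 62 63 61  7  6  7  7  6  8  8  8  7 62 64 62 65 63 62]
150 [62 63 62 62  7  7  6  6  5  8  7  7  7  8  6 61 64 62 62 62]
152 [63 64 64  9  6  7  6  7  5  7  6  7  8  7  8 24 62 63 62 63]
154 [63 63 62  8  7  8  7  5  7  8  9  7  8  8  7 23 62 62 63 63]
156 [ 63  63  64  18   9   6   6   8   8   7   5   7   7 493   7  26  63  64
  64  62]
158 [64 64 64 30  5  6  8  7  6  9  6  8  7  7  8 37 63 61 64 63]
160 [62 64 64 42 14  7  7  7  7  7  7  6  8  6 20 47 63 62 62 62]
162 [64 63 63 56 30 13  8  9  8  6  7  6  6 17 35 58 61 63 62 63]
164 [63 64 63 62 48 32 20 11  7  6  9 12 23 35 49 64 64 64 64 62]
166 [61 62 63 63 62 48 37 30 24 27 28 32 39 48 63 64 63 63 62 63]
168 [61 63 63 63 63 61 54 49 43 42 43 48 55 62 63 63 63 63 62 63]
170 [62 62 63 62 63 62 63 61 57 60 59 63 63 64 63 63 63 64 64 63]
172 [63 65 62 63 62 63 64 63 65 63 64 63 62 64 63 62 64 63 63 63]
174 [61 63 65 63 63 63 63 63 63 64 63 63 63 63 64 65 63 63 63 63]
[612.79724606  59.10061174  63.3561557 ] ((614.8961791992188, 57.67284393310547), (83.98657989501953, 84.29737091064453), 67.87649536132812)
(262, 155) [611.8  59.6  62. ]
(261, 154.5) [610.3  58.6  62. ]
(248, 155) [601.1  40.9  62. ]
(276, 155) [622.4  78.2  62. ]
```

View pics/w6c.png

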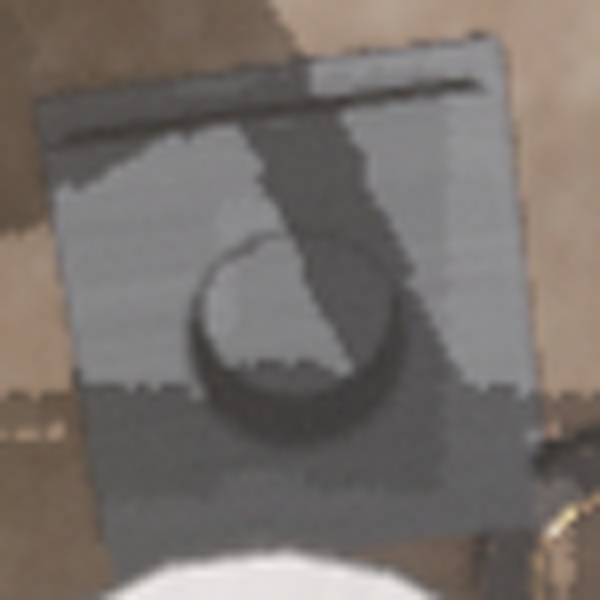

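```bash
python3 -m crank '[[1,[0.013,-0.01,0.05],[-0.02,0.06,-0.12]],[1,[0,0,0.075],[0,0,0]],[1,[0,0,0.075],[0,0,0]],[1,[0,0,0.075],[0,0,0]],[1,[0,0,0.07],[0,0,0]],[1,[0,0,0.06],[0,0,0]],[1,[0,0,0],[0,0,0]],[1,[0,0,0],[0,0,0]]]'; python3 plan.py 615.6 57.5 145 61 1
```

```text
time: 23.18
position: [616.1, 55.5, 172.5]
orientation: [179.4, -0.2, 60.8]
force: [-0.2, 0.1, -3.7]
opening: 27.5
at [616.1  55.5 172.5] [179.37  -0.18  60.77] F [-0.23  0.08 -3.72] op 27.5 t 23.18 j [ -5.  33.  86.  -0.  60. -66.]
dist 27.6 turn [ 0.63 -0.18 -0.23]
[0.0035, -0.0044, 0.0688] [0.104, -0.031, -0.039]
```

```bash
python3 -m crank '[[1,[0.0035,-0.004,0.03],[0.1,-0.03,-0.04]],[1,[0,0,0.02],[0,0,0]],[1,[0,0,0],[0,0,0]],[1,[0,0,0],[0,0,0]]]'; python3 plan.py 615.6 57.5 140 61 1; python3 - <<'E'
from h import *
cap('scene','scene7')
E
python3 crop.py scene7 s7c 210 200 320 320 5
```

```text
time: 23.68
position: [617.3, 57.5, 154.2]
orientation: [179.7, -0.1, 61.0]
force: [-0.3, -0.5, -4.4]
opening: 27.4
at [617.3  57.5 154.2] [ 1.7973e+02 -1.2000e-01  6.1020e+01] F [-0.29 -0.49 -4.4 ] op 27.4 t 23.68 j [ -5.  34.  87.  -0.  59. -66.]
dist 14.3 turn [ 0.27 -0.12  0.02]
[-0.0021, -0.0039, 0.0354] [0.046, -0.02, 0.004]
```

View pics/s7c.png

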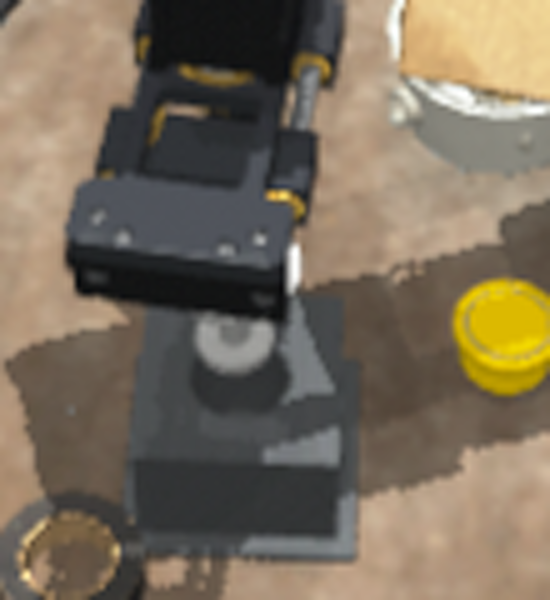

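The nose at (235,345) hovers over the hole at (240,375), consistent with alignment. I'll trim and descend.

```bash
python3 -m crank '[[1,[-0.002,-0.004,0.025],[0.045,-0.02,0]],[1,[0,0,0.01],[0,0,0]],[1,[0,0,0],[0,0,0]],[1,[0,0,0],[0,0,0]]]'; python3 plan.py 615.6 57.5 120 61 1
```

```text
time: 24.22
position: [615.4, 57.5, 139.2]
orientation: [-180.0, 0.0, 61.0]
force: [0.1, 0.6, -3.7]
opening: 27.7
at [615.4  57.5 139.2] [-1.7998e+02  1.0000e-02  6.1020e+01] F [ 0.11  0.55 -3.7 ] op 27.7 t 24.23 j [ -5.  35.  87.  -0.  57. -66.]
dist 19.2 turn [-0.02  0.01  0.02]
[0.0001, 0.0005, 0.0479] [-0.003, 0.002, 0.004]
```

```bash
python3 -m crank '[[1,[0,0.0005,0.02],[0,0,0]],[1,[0,0,0.02],[0,0,0]],[1,[0,0,0.015],[0,0,0]],[1,[0,0,0],[0,0,0]]]'; python3 plan.py 615.6 57.5 90 61 1
```

```text
time: 24.72
position: [615.5, 57.4, 115.4]
orientation: [-180.0, 0.0, 61.0]
force: [0.3, 0.3, -5.2]
opening: 27.2
at [615.5  57.4 115.4] [-1.7997e+02  2.0000e-02  6.1020e+01] F [ 0.32  0.25 -5.2 ] op 27.2 t 24.73 j [ -5.  37.  88.  -0.  54. -66.]
dist 25.4 turn [-0.03  0.02  0.02]
[0.0002, 0.0001, 0.0636] [-0.005, 0.003, 0.004]
```

Nose is in the hole (13 mm) with no contact.

```bash
python3 -m crank '[[1,[0,0,0.025],[0,0,0]],[1,[0,0,0.025],[0,0,0]],[1,[0,0,0.015],[0,0,0]],[1,[0,0,0],[0,0,0]]]'; python3 plan.py 615.6 57.5 82 61 1; python3 -m crank '[[1,[0,0,0.008],[0,0,0]],[1,[0,0,0],[0,0,0]]]'
```

```text
time: 25.22
position: [615.6, 57.4, 87.4]
orientation: [-180.0, 0.0, 61.0]
force: [0.2, 0.3, -4.1]
opening: 27.3
at [615.6  57.4  87.4] [-1.7996e+02  2.0000e-02  6.1020e+01] F [ 0.2   0.29 -4.12] op 27.3 t 25.23 j [ -5.  40.  89.  -0.  51. -66.]
dist 5.4 turn [-0.04  0.02  0.02]
[0.0002, -0.0001, 0.0135] [-0.007, 0.004, 0.003]
time: 25.48
position: [615.9, 57.4, 84.2]
orientation: [-180.0, 0.0, 61.0]
force: [-0.4, 0.9, -4.0]
opening: 27.4
```

```bash
(python3 -m crank '[[1,[0,0,0.005],[0,0,0]],[1,[0,0,0],[0,0,0]]]';  python3 -m crank '[[1,[0,0,0.004],[0,0,0]],[1,[0,0,0],[0,0,0]]]')|grep -E 'pos|for'
```

```text
position: [616.3, 57.4, 82.5]
force: [0.3, -0.2, -4.8]
position: [616.8, 57.4, 82.4]
force: [-0.0, 0.2, -3.9]
```

```bash
(python3 -m crank '[[1,[0,-0.002,0.006],[0,0,0]]]';  python3 -m crank '[[1,[0,0,0.004],[0,0,0]]]')|grep -E 'pos|for|ori'
```

```text
position: [617.0, 57.4, 82.1]
orientation: [179.7, -0.1, 61.0]
force: [-3.8, -2.8, 17.0]
position: [617.0, 57.4, 82.1]
orientation: [179.7, -0.1, 61.1]
force: [-3.3, -0.0, 6.9]
```

Collar seated (rigid, TCP 82.1 as at pick-up). I'll release now.

```bash
python3 -m crank '[[1,[0,-0.002,-0.001],[0.04,-0.02,0]],[-1,[0,0,0],[0,0,0]],[-1,[0,0,0],[0,0,0]],[-1,[0,0,0],[0,0,0]],[-1,[0,0,0],[0,0,0]],[-1,[0,0,0],[0,0,0]],[-1,[0,0,0],[0,0,0]],[-1,[0,0,0],[0,0,0]]]'
```

```text
time: 27.22
position: [618.1, 57.7, 83.3]
orientation: [179.8, -0.0, 61.0]
force: [-0.6, -0.9, -0.9]
opening: 84.6
```

```bash
python3 -m crank '[[-1,[0,0,-0.02],[0,0,0]],[-1,[0,0,-0.05],[0,0,0]],[-1,[0,0,-0.08],[0,0,0]],[-1,[0,0,-0.1],[0,0,0]],[-1,[0,0,-0.1],[0,0,0]],[-1,[0,0,-0.1],[0,0,0]],[-1,[0,0,0],[0,0,0]],[-1,[0,0,0],[0,0,0]]]'; python3 - <<'E'
from h import *
cap('scene','scene8');cap('wrist','wrist8');cap('top','top8')
c=np.load('wrist8.npz')
K=c['camera_matrix'];Ei=np.linalg.inv(c['extrinsics']);d=c['depth']
v,u=np.mgrid[:384,:512];p=np.stack([u,v,np.ones_like(u)],-1)@np.linalg.inv(K).T*d[...,None]
q=p@Ei[:3,:3].T+Ei[:3,3]
near=np.hypot(q[...,0]-614.5,q[...,1]-58)<32
for z in(140.5,67.8):
  m=near&(abs(q[...,2]-z)<1.8);print(m.sum(),cv2.minEnclosingCircle(q[m][:,:2].astype(np.float32)),np.median(q[m][:,2]))
E
```

```text
time: 28.22
position: [616.8, 57.9, 271.6]
orientation: [179.7, -0.1, 61.0]
force: [-0.2, 0.5, -0.1]
opening: 87.1
415 ((615.7251586914062, 59.132225036621094), 13.437524795532227) 141.05553485562916
643 ((613.3392944335938, 59.752681732177734), 28.788190841674805) 68.28358419814145
```

View pics/wrist8.png

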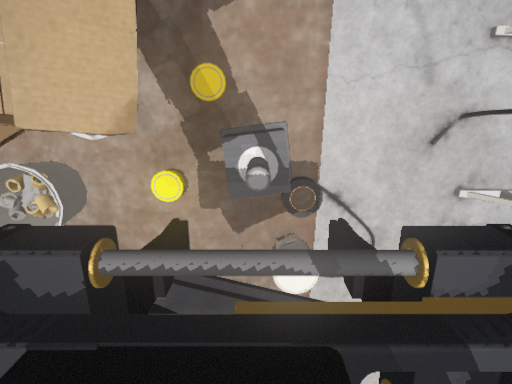

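View pics/scene8.png

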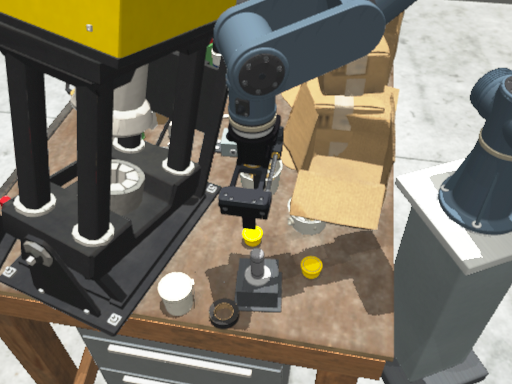

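The tool stands upright in the stand with its collar seated (tops at 141 and 68 mm, as at the start), and the gripper is clear. Handing in.

```bash
python3 -c "
from plant import manip
print(manip.hand_in())"
```

```text
the job is handed in; nothing more can be done
None
```

I pressed the proud cap home with the seating tool, put the tool back upright in its stand and let go. I handed the job in at about 28.4 s of the 64 s allowed.

- **Pressing:** The cap resisted with about 14 N of push at most, then the force dropped to nothing as it snapped. It stopped rigid about 11.5 mm below first contact, where the readings peaked at about 19 N of push, tool weight included. I read forces at the end of each 1/8 s step, so a brief spike inside a step would not show.
- **Caps:** From the wrist camera both cap tops now read the same height (52.0 and 51.9 mm), so the flange is level with the cap that was already home. The block top read 46.5 mm, about 1.5 mm above its real height, so the pair sits about 5.5 mm above the block, against 5 mm expected.
- **Tool:** Handle top and collar read 141 and 68 mm high, as before pick-up, within about 2 mm of the same place. The gripper was open and about 190 mm clear.
- **Other things:** The final pictures showed nothing else moved. After the tool went back I did not check the caps again, because the arm partly hid the block.

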